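# Clamp a stone blank on edge in the vise

### The arm

A 6-joint arm with a two-finger parallel gripper is mounted at the origin on a cart in front of the work surface, level with it; the furniture and walls round the work are solid. World frame = base frame: x ahead of the robot, y to its left, z up, the work surface at z = 0. Lengths are in m, angles in degrees, forces in N, time in s.
With the tool pointing down it reaches from about 0.3 to 0.75 m from the base axis. Payload 8.5 kg.
Tool frame: the origin (TCP) lies on the centre line of the jaws, within the pads' length; the fingertips stand env.tcp_to_tips ahead of it and the grasp point (between the pads) lies 8 mm behind it (env.tcp_to_tips is the distance from the TCP to the fingertips, in m); z points along the fingers, y is the direction in which the jaws open and shut (so a half turn about z gives the same grasp; the last joint's range is limited). The gripper opens to 85 mm and grips with 20 to 120 N. Pads are 22 mm wide; open, the fingers measure 114 mm over their backs; the gripper's body (76 mm by 85 mm) begins 54 mm behind the grasp point. The pads swing forward as they close: fully open they stand 13 mm farther back than shut.
Start: joints at [51.263, 21.807, 74.336, -0, 83.858, -12.336], TCP at [0.245, 0.493, 0.242] pointing down, gripper open.
Joint ranges: [-178.18, 178.18], [-50.72, 133.34], [12.68, 142.11], [-81.47, 261.47], [9.98, 163.14], [-165.26, 165.26]. Speed limits (degrees/s): [136.94, 136.94, 180, 180, 180, 180].

### API

Orientations are given as a 3x3 rotation matrix whose columns are the frame's x, y, z axes.
In Python, from rig import env gives the robot as it stands. The module is installed in compiled form; this text tells all that it offers.
- The arm moves only by the tool carry_out, never from a script. Its argument "rows" is a list of rows, each an object of numbers: "tx", "ty", "tz": the shift along the tool's x, y, z in cm; "yaw": the turn about the tool's z in rad. In form: [{"tx": .., "ty": .., "tz": .., "yaw": ..}, ...]. A call has 1 to 12 rows; each row shifts and turns the pose as measured when the row begins, along the tool's axes as they then stand; what a row does not reach is not made up. A row lasts 1/10 s, in which the tool goes at most 50 mm and 8.59 degrees, less where a joint would pass 70% of its speed; a pose out of reach is approached as far as the arm can. A call is refused whole if a number of a shift passes 5 or a number of a turn 0.15, either way. A call with a gripper value outside its range is refused whole. "jaw" is the closure, from -1 (fully open) to 1 (shut), set as the call begins (left out, the last holds). The fingers move at their own pace and stop on an object; "squeeze" is the grip in N (left out, the last holds). Time passes only in rows, so rows that do not move let the fingers close. It gives the time, the measured TCP pose, the force and the opening at its end, in the units of the state.
- env.observe(): the state, without advancing time (a new reading comes with each control period).
- env.get_image(name): name is "scene" or "top" or "wrist"; returns the picture (400x640x3 uint8, red, green, blue); there is no depth.
- env.camera_params(name): a dict with "vertical_fov" (degrees; the focal length in pixels is half the picture's height over the tangent of half this angle, whatever the lens; pixels are square), "cx", "cy" (the principal point, pixels), "view" (4x4, takes a point from world to camera coordinates). Camera axes: x right, y up, looking along -z (the intrinsics and any distortion apply to the point x, -y, -z); pixel columns grow to the right and rows downward; lengths in m; the calibration is good to about 2 mm. The wrist camera is an equidistant fisheye: a pixel r from the principal point sees the ray r / f radians off the axis. A picture is of the moment at which its call begins: read the wrist's pose just before it. camera_params takes no time and is no camera call; for the wrist camera it gives the pose at the moment of the call.
- env.close_job(): hands the job in, once; it reports no verdict.
The state is a dict: "time_s": time; "q": joint angles; "qvel": joint speeds; "joint_efforts": joint torques, N m; "position": TCP position; "tool_rot": TCP orientation; "ft_force": force on the tool from outside, world axes, zero at the start; "wrist_torque": the same for the moment, N m; "grip_width": finger opening in m.
Only numpy, scipy, OpenCV 4.12 (cv2) and the standard library are available. Lean on these libraries where they do the work, as an engineer would, in place of code of your own. Each camera call takes 0.05 s, during which the arm holds its last target. There are 200 camera calls.

### The job

The broken long edge of the marble blank is to be dressed: stand the blank on its opposite long edge on the bed of the blue vise, rough edge up and about centred in the jaws, and wind the crank until the moving jaw clamps it firmly. The cork-lined vee cradle is there to lean the blank in while you change your grip on it. Leave the other things on the table where they are.

Things in the scene. Friction and masses are not known exactly. Their poses are not given: they have to be found in the camera images.
- stone: light marble blank, 60 x 100 x 16 mm, 0.26 kg, at first lying flat on the table left of the cradle; origin at the centre of its underside (a broad face); x across its width, y along its length, z along its thickness. Its long edge at x = +30 mm is broken, rough and brownish grey; the other edges are sawn smooth
- stone_mid (a point): centre of the blank
- stone_rough (a point): middle of the blank's rough long edge (30 mm from the centre)
- cradle: loose grey steel vee cradle, 1.6 kg, base 108 x 80 x 8 mm, 73 mm high; origin under its centre; its vee runs along its y. Two vee supports, each 10 mm thick, stand at y = -32 and +32 mm, open between down to the base; cork-lined flanks slope at 45 degrees, 52 mm long, rising towards +x and -x from the root of the vee
- cradle_vee (a point): middle of the root of the vee, 36 mm above the cradle's underside
- vise: blue machine vise bolted to a 240 x 130 x 15 mm plywood board fixed to the table; origin at the centre of the board's underside; x along the screw from the crank end (nearest the robot) to the fixed jaw, y along the jaws, z up. Bed (two steel ways, 84 mm over all) 55 mm above the origin; jaws 84 mm wide, tops 30 mm above the bed; castings behind the jaws 36 to 40 mm thick
- seat (a point): on the bed of the vise at the foot of the fixed jaw's face, middle of its width; axes as the vise's
- fixed_jaw: steel plate of the fixed jaw; its origin is that of the vise and its clamping face is the plane x = 54 mm, facing -x
- moving_jaw: the blue moving jaw with its steel plate; origin as the vise's when wide open (jaws 38 mm apart), sliding along the vise's +x as the crank is wound
- jaw_face (a point): foot of the moving jaw's clamping face, middle of its width, at the height of the bed
- crank (a joint): angle of the crank (rad), 0 to 23.9; 0: jaws 38 mm apart, black grip straight above the screw. Winding clockwise as seen from the crank end (from the top towards the vise's -y) makes it grow and closes the jaw by 10 mm a turn. Stays where it is left
- crank_hub (a point): centre of the crank hub on the screw axis, 111 mm from the vise's origin towards -x, 70 mm above the underside
- crank_grip (a point): centre of the crank's freely revolving black grip: a 19 mm thick, 42 mm long cylinder parallel to the screw, 42 mm off the screw axis and 32 mm from the hub towards -x
- whetstone: dark grey whetstone, 50 x 88 x 21 mm, lying flat on the table; origin under its centre. Not to be disturbed
- glue_bottle: white glue bottle with a red cap, 53 mm wide, 153 mm high, standing; origin under its centre. Not to be disturbed
- marker_black: black marker pen, 138 mm long, lying on the table; origin under its centre. Not to be disturbed
- spatula: spatula with a wooden handle, 195 mm long, lying on the wooden work board; origin under its centre. Not to be disturbed
- tile_nippers: red-handled tile nippers, 226 mm long, lying on the work board; origin under their centre. Not to be disturbed

How it is judged (in metres and radians):
On the way, in this order (a step that is already met when the one before it is completed fails the run):
1. the blank stands between the open jaws, rough edge up, on the bed (z of stone_mid in the frame of seat between 0.026 and 0.036 m and x of stone_mid in the frame of seat between -0.036 and 0 m and y of stone_mid in the frame of seat between -0.03 and 0.03 m and z of stone_rough in the frame of seat above 0.052 m), for 0.2 s.
2. the jaws hold the blank (contact force between each of moving_jaw, fixed_jaw and stone above 15 N), for 0.2 s.
At the end, for the whole second after the job is handed in: The blank stands on its smooth long edge on the vise bed (centre 27 to 34 mm above it), rough edge up, square to the jaws within 0.08 rad, its middle within 15 mm of the jaws' middle, at rest, each jaw pressing on it with more than 15 N (an eighth of a turn past contact is enough) (all of step 2 and z of stone_mid in the frame of seat between 0.027 and 0.034 m and y of stone_mid in the frame of seat between -0.015 and 0.015 m and z of stone_rough in the frame of seat above 0.055 m and angle between the z axis of stone and the x axis of vise, either way round below 0.08 rad and angle between the y axis of stone and the y axis of vise, either way round below 0.08 rad and linear speed of stone below 0.02 m/s); the robot touches nothing.
It fails at once if the whetstone is disturbed (moved more than 30 mm) (distance of whetstone from where it was at the start of the episode above 0.03 m).
It fails at once if the glue bottle is disturbed (moved more than 30 mm) (distance of glue_bottle from where it was at the start of the episode above 0.03 m).
It fails at once if the marker is disturbed (moved more than 30 mm) (distance of marker_black from where it was at the start of the episode above 0.03 m).
It fails at once if the spatula is disturbed (moved more than 30 mm) (distance of spatula from where it was at the start of the episode above 0.03 m).
It fails at once if the tile nippers are disturbed (moved more than 30 mm) (distance of tile_nippers from where it was at the start of the episode above 0.03 m).
It also fails if it takes over 72 s, if anything falls off the work surface, if the arm or the gripper's body presses on something with over 40 N, if the wrist force passes 120 N, or if a joint passes its speed limit or range.

## Working session

There is one attempt and no reset: what is moved stays moved. The work goes in short steps, Python scripts to look and compute and a tool call to move; the robot and the scene stay as the last step left them, time stands still between calls to the robot, and variables do not carry over. Pictures are saved under pics/ and viewed, about 8 in all and at most 12, crops included, and the job is handed in when it is done.

Besides the shell and the picture viewer there is one more tool, called after ">>>" by a JSON object that holds its "name" and its "arguments". carry_out: Moves the arm, as the interface text tells. Its arguments: {"type":"object","properties":{"rows":{"type":"array","items":{"type":"object","properties":{"tx":{"type":"number"},"ty":{"type":"number"},"tz":{"type":"number"},"yaw":{"type":"number"}}}},"jaw":{"type":"number"},"squeeze":{"type":"number"}},"required":["rows"]}

```bash
mkdir -p pics; ls
cat > h.py <<'E'
import numpy as np, cv2
from rig import env
def save(n,f):
    im=env.get_image(n); cv2.imwrite('pics/'+f,im[:,:,::-1]); return im
def fl(p,h=400): return h/2/np.tan(np.radians(p['vertical_fov'])/2)
def ray(n,u,v,p=None):
    p=p or env.camera_params(n); f=fl(p); V=np.array(p['view']); R=V[:3,:3]; c=-R.T@V[:3,3]
    x=(u-p['cx'])/f; y=(v-p['cy'])/f
    if n=='wrist':
        r=np.hypot(x,y); d=np.array([np.sin(r)*x/max(r,1e-9),-np.sin(r)*y/max(r,1e-9),-np.cos(r)])
    else: d=np.array([x,-y,-1.])
    return c,R.T@d
def onplane(n,u,v,z,p=None):
    c,d=ray(n,u,v,p); return c+d*(z-c[2])/d[2]
def proj(n,X,p=None):
    p=p or env.camera_params(n); V=np.array(p['view']); f=fl(p); q=V[:3,:3]@np.array(X)+V[:3,3]
    x,y,z=q[0],-q[1],-q[2]
    if n=='wrist':
        r=np.hypot(x,y); t=np.arctan2(r,z); return p['cx']+f*t*x/r, p['cy']+f*t*y/r
    return p['cx']+f*x/z, p['cy']+f*y/z
E
python3 - <<'E'
from h import *
for n in ('scene','top'):
    save(n,n+'0.png'); p=env.camera_params(n); print(n,p['vertical_fov'],p['cx'],p['cy'],np.round(np.array(p['view']),3).tolist())
print(env.observe(),env.tcp_to_tips)
p=env.camera_params('wrist');print(p)
E
```

```text
pics
scene 53.784868144706955 320.9412009140233 191.80116934494217 [[0.726, -0.687, 0.026, -0.429], [0.339, 0.391, 0.856, -0.238], [-0.598, -0.613, 0.517, -0.864], [0.0, 0.0, 0.0, 1.0]]
top 50.27805942855554 321.7894410768992 195.52573033518306 [[-0.019, -1.0, -0.004, -0.07], [0.996, -0.019, 0.084, -0.533], [-0.084, -0.002, 0.996, -1.362], [0.0, 0.0, 0.0, 1.0]]
{'time_s': 0.1, 'q': array([ 5.12616551e+01,  2.18382527e+01,  7.43806531e+01,  1.75435101e-04,
        8.38579081e+01, -1.23366964e+01]), 'qvel': array([-0.03644823, -0.04378634, -0.03606823, -0.05707051, -0.00682547,
       -0.13565376]), 'joint_efforts': array([ 4.26113169e-03, -4.49219477e+01, -2.31653899e+01, -1.17190752e-04,
        3.65687309e-03,  1.91445571e-05]), 'position': array([0.24441002, 0.49242693, 0.24176156]), 'tool_rot': array([[-8.95698699e-01,  4.44660694e-01, -8.41309965e-04],
       [ 4.44661396e-01,  8.95698137e-01, -1.04382243e-03],
       [ 2.89412962e-04, -1.30904846e-03, -9.99999101e-01]]), 'ft_force': array([ 0.24676443, -0.25054291, -0.18889255]), 'wrist_torque': array([-0.00931004,  0.02584471, -0.04566289]), 'grip_width': 0.08568390031664154} 0.011
{'vertical_fov': 65.70646984690485, 'cx': 321.62554352374724, 'cy': 202.53018136176854, 'view': array([[ 0.44472786,  0.895664  , -0.00176961, -0.54931956],
       [-0.85161508,  0.42224242, -0.31058508,  0.04118844],
       [-0.27743267,  0.13963286,  0.95054394, -0.38122177],
       [ 0.        ,  0.        ,  0.        ,  1.        ]])}
```

View pics/top0.png

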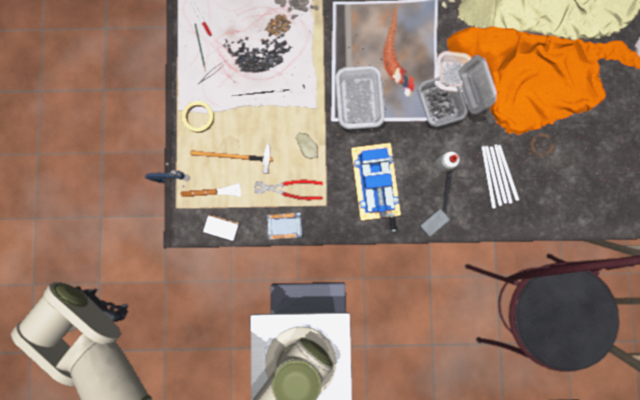

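View pics/scene0.png

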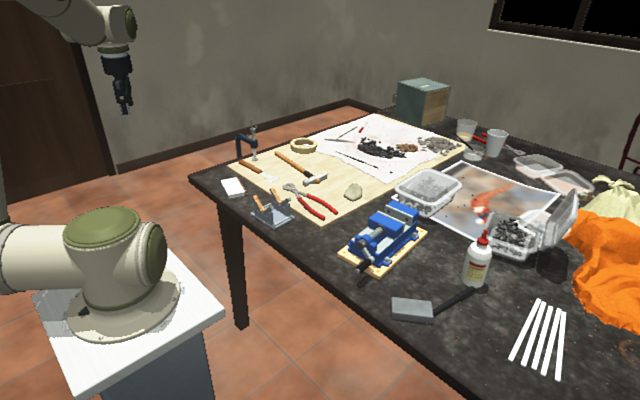

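The top view shows the stone at (221,228), the cradle at (284,225), the vise around (376,181) with its crank end at (393,225), the whetstone at (435,222) and the bottle at (450,160).

```bash
python3 - <<'E'
from h import *
im=cv2.imread('pics/top0.png')
def rect(m,x0,y0,x1,y1,z,name):
    M=np.zeros(m.shape,np.uint8); M[y0:y1,x0:x1]=m[y0:y1,x0:x1]
    c=max(cv2.findContours(M,0,2)[0],key=cv2.contourArea); b=cv2.boxPoints(cv2.minAreaRect(c))
    P=np.array([onplane('top',u,v,z)[:2] for u,v in b]); print(name,b.round(0).tolist(),P.round(3).tolist(),'ctr',P.mean(0).round(3))
g=im.astype(int)
rect(((g.min(2)>190)*255).astype(np.uint8),195,210,245,245,.016,'stone')
rect(((g[:,:,0]>g[:,:,2]+60)*255).astype(np.uint8),340,130,410,230,.08,'viseblue')
rect(((g[:,:,2]>g[:,:,0]+50)*255).astype(np.uint8),345,140,410,222,.015,'board')
for u,v,z in((284,225,.04),(267,212,.07),(301,212,.07),(267,238,.07),(301,238,.07),(393,225,.1),(435,222,.02)): print(u,v,onplane('top',u,v,z).round(3))
E
cat > v.py <<'E'
E
python3 -c "
import cv2
a=cv2.imread('pics/top0.png')[195:250,190:320];b=cv2.imread('pics/top0.png')[135:245,340:460]
a=cv2.resize(a,None,fx=5,fy=5,interpolation=2);b=cv2.resize(b,None,fx=5,fy=5,interpolation=2)
import numpy as np
cv2.imwrite('pics/crop.png',b)"
```

```text
stone [[203.0, 231.0], [208.0, 215.0], [238.0, 224.0], [233.0, 240.0]] [[0.423, 0.307], [0.475, 0.292], [0.443, 0.195], [0.392, 0.211]] ctr [0.433 0.251]
viseblue [[354.0, 150.0], [390.0, 148.0], [393.0, 210.0], [358.0, 213.0]] [[0.669, -0.185], [0.673, -0.296], [0.475, -0.301], [0.471, -0.191]] ctr [ 0.572 -0.243]
board [[350.0, 147.0], [390.0, 141.0], [392.0, 154.0], [352.0, 160.0]] [[0.689, -0.176], [0.708, -0.31], [0.665, -0.315], [0.646, -0.182]] ctr [ 0.677 -0.246]
284 225 [0.438 0.042 0.04 ]
267 212 [0.479 0.092 0.07 ]
301 212 [ 0.477 -0.015  0.07 ]
267 238 [0.398 0.092 0.07 ]
301 238 [ 0.396 -0.013  0.07 ]
393 225 [ 0.43  -0.296  0.1  ]
435 222 [ 0.438 -0.445  0.02 ]
```

View pics/crop.png

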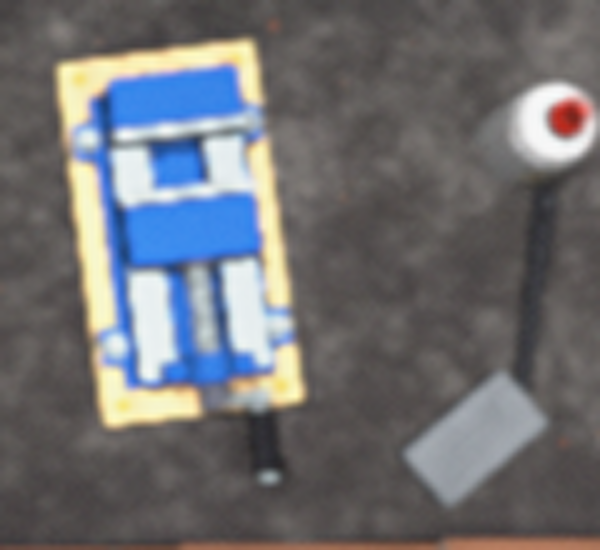

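The crop shows the crank grip at (265,445), to the right (-y) of the screw axis, with the vise at about +7° yaw. The jaws are open and cradle x runs along world y.

```bash
cat >> h.py <<'E'
def plan(target,ang=None,n=None,s=None):
    """rows from the present pose to target position, tool y at world angle ang (deg, mod 180)"""
    s=s or env.observe(); p=np.array(s['position']); R=np.array(s['tool_rot'])
    a0=np.degrees(np.arctan2(R[1,1],R[0,1])); d=0 if ang is None else (ang-a0+90)%180-90
    D=np.array(target)-p
    n=n or int(max(np.ceil(np.linalg.norm(D)/.045),np.ceil(abs(d)/8.1),1))
    out=[]
    for i in range(n):
        a=np.radians(a0+d*i/n); y=np.array([np.cos(a),np.sin(a),0]); x=np.array([-np.sin(a)*-1*-1,np.cos(a),0])
        z=np.array([0,0,-1.]); x=np.cross(y,z)
        st=D/n*100
        out.append(dict(tx=round(float(st@x),2),ty=round(float(st@y),2),tz=round(float(st@z),2),yaw=round(float(-np.radians(d)/n),3)))
    print('a0',round(a0,1),'turn',round(d,1),'n',n)
    print(str(out).replace("'",'"'))
E
python3 - <<'E'
from h import *
p=env.camera_params('wrist');V=np.array(p['view']);c=-V[:3,:3].T@V[:3,3];s=env.observe();R=s['tool_rot']
print('cam in tool',(R.T@(c-s['position'])).round(3),'axis in tool',(R.T@(-V[2,:3])).round(3),'camx',(R.T@V[0,:3]).round(2))
plan([.433,.251,.2],-17)
E
```

```text
cam in tool [ 0.079  0.    -0.132] axis in tool [-0.311 -0.     0.95 ] camx [-0.  1.  0.]
a0 63.6 turn -80.6 n 10
[{"tx": -2.76, "ty": -1.32, "tz": 0.42, "yaw": 0.141}, {"tx": -2.92, "ty": -0.92, "tz": 0.42, "yaw": 0.141}, {"tx": -3.02, "ty": -0.5, "tz": 0.42, "yaw": 0.141}, {"tx": -3.06, "ty": -0.08, "tz": 0.42, "yaw": 0.141}, {"tx": -3.04, "ty": 0.35, "tz": 0.42, "yaw": 0.141}, {"tx": -2.96, "ty": 0.78, "tz": 0.42, "yaw": 0.141}, {"tx": -2.83, "ty": 1.18, "tz": 0.42, "yaw": 0.141}, {"tx": -2.63, "ty": 1.57, "tz": 0.42, "yaw": 0.141}, {"tx": -2.39, "ty": 1.92, "tz": 0.42, "yaw": 0.141}, {"tx": -2.09, "ty": 2.24, "tz": 0.42, "yaw": 0.141}]
```

>>> {"name": "carry_out", "arguments": {"rows": [{"tx":-2.76,"ty":-1.32,"tz":0.42,"yaw":0.141},{"tx":-2.92,"ty":-0.92,"tz":0.42,"yaw":0.141},{"tx":-3.02,"ty":-0.5,"tz":0.42,"yaw":0.141},{"tx":-3.06,"ty":-0.08,"tz":0.42,"yaw":0.141},{"tx":-3.04,"ty":0.35,"tz":0.42,"yaw":0.141},{"tx":-2.96,"ty":0.78,"tz":0.42,"yaw":0.141},{"tx":-2.83,"ty":1.18,"tz":0.42,"yaw":0.141},{"tx":-2.63,"ty":1.57,"tz":0.42,"yaw":0.141},{"tx":-2.39,"ty":1.92,"tz":0.42,"yaw":0.141},{"tx":-2.09,"ty":2.24,"tz":0.42,"yaw":0.141},{},{}], "jaw": -1, "squeeze": 40}}

```text
validation failed for argument at $.ro...
```

Run:
```python
from h import *
import json
s=env.observe();print(s['position'],s['q'].round(1),s['time_s'])
p=env.camera_params('wrist');json.dump({k:np.array(v).tolist() for k,v in p.items()},open('w1.json','w'))
im=save('wrist','w1.png')
g=im.astype(int);M=((g.min(2)>185)*255).astype(np.uint8)
for c in sorted(cv2.findContours(M,0,2)[0],key=cv2.contourArea)[-3:]: print(cv2.contourArea(c),cv2.boundingRect(c))
```

```text
[0.24441002 0.49242693 0.24176156] [ 51.3  21.8  74.4   0.   83.9 -12.3] 0.1
109.5 (164, 357, 22, 16)
783.5 (227, 330, 45, 25)
4891.0 (8, 104, 96, 170)
```

View pics/w1.png

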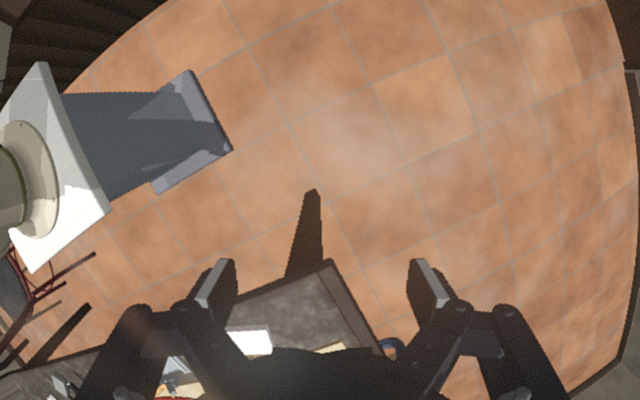

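The wrist picture shows the fingertips at (222,265) and (418,262). The arm hasn't moved because the empty rows were refused.

>>> {"name": "carry_out", "arguments": {"rows": [{"tx":-2.76,"ty":-1.32,"tz":0.42,"yaw":0.141},{"tx":-2.92,"ty":-0.92,"tz":0.42,"yaw":0.141},{"tx":-3.02,"ty":-0.5,"tz":0.42,"yaw":0.141},{"tx":-3.06,"ty":-0.08,"tz":0.42,"yaw":0.141},{"tx":-3.04,"ty":0.35,"tz":0.42,"yaw":0.141},{"tx":-2.96,"ty":0.78,"tz":0.42,"yaw":0.141},{"tx":-2.83,"ty":1.18,"tz":0.42,"yaw":0.141},{"tx":-2.63,"ty":1.57,"tz":0.42,"yaw":0.141},{"tx":-2.39,"ty":1.92,"tz":0.42,"yaw":0.141},{"tx":-2.09,"ty":2.24,"tz":0.42,"yaw":0.141},{"tx":0,"ty":0,"tz":0,"yaw":0},{"tx":0,"ty":0,"tz":0,"yaw":0}], "jaw": -1, "squeeze": 40}}

```text
time_s: 1.35
position: [0.4324, 0.2371, 0.1956]
tool_rot: [[0.348, 0.937, -0.005], [0.937, -0.348, -0.002], [-0.004, -0.004, -1.0]]
ft_force: [-0.8, 0.5, 0.2]
grip_width: 0.0855
```

Run:
```python
from h import *
import json
s=env.observe();print(s['position'],s['tool_rot'].round(2).tolist(),s['q'].round(1),s['time_s'],env.tcp_to_tips)
p=env.camera_params('wrist');json.dump({k:np.array(v).tolist() for k,v in p.items()},open('w1.json','w'))
im=save('wrist','w2.png')
g=im.astype(int);M=((g.min(2)>185)*255).astype(np.uint8)
for c in sorted(cv2.findContours(M,0,2)[0],key=cv2.contourArea)[-3:]: print(cv2.contourArea(c),cv2.boundingRect(c))
```

```text
[0.43240921 0.23711059 0.19563509] [[0.35, 0.94, -0.01], [0.94, -0.35, -0.0], [-0.0, -0.0, -1.0]] [15.  18.7 87.5 -0.1 74.1 35.4] 1.35 0.011
1593.5 (417, 119, 44, 73)
4030.5 (290, 118, 54, 93)
6792.5 (592, 30, 48, 241)
```

View pics/w2.png

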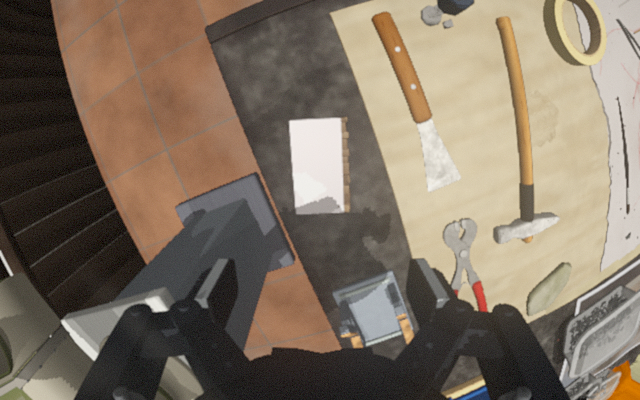

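The wrist view shows the stone's top at (290-344, 118-211). The brown rough edge is on its right side, towards tool +y, which is away from the robot. The cradle is at (372,305).

Run:
```python
from h import *
import json
p=json.load(open('w1.json'))
im=cv2.imread('pics/w2.png').astype(int)
M=((im.min(2)>110)&(im.max(2)-im.min(2)<45)); M[:, :280]=0;M[:,356:]=0;M[:105]=0;M[225:]=0
c=max(cv2.findContours((M*255).astype(np.uint8),0,1)[0],key=cv2.contourArea)[:,0]
P=np.array([onplane('wrist',u,v,.016,p)[:2] for u,v in c]).astype(np.float32)
r=cv2.minAreaRect(P*1000);print(r);b=cv2.boxPoints(r);print(b.round(1).tolist())
plan([r[0][0]/1000,r[0][1]/1000,.02],None)
print([onplane('wrist',u,v,.008,p).round(3).tolist() for u,v in((334,292),(395,271),(412,335))])
```

```text
((433.2264099121094, 252.81564331054688), (102.25952911376953, 54.07037353515625), 72.37674713134766)
[[392.0, 212.3000030517578], [443.5, 195.89999389648438], [474.5, 293.3999938964844], [422.8999938964844, 309.70001220703125]]
a0 -20.4 turn 0 n 4
[{"tx": 0.37, "ty": -0.11, "tz": 4.39, "yaw": -0.0}, {"tx": 0.37, "ty": -0.11, "tz": 4.39, "yaw": -0.0}, {"tx": 0.37, "ty": -0.11, "tz": 4.39, "yaw": -0.0}, {"tx": 0.37, "ty": -0.11, "tz": 4.39, "yaw": -0.0}]
[[0.397, 0.098, 0.008], [0.476, 0.099, 0.008], [0.474, -0.017, 0.008]]
```

Run:
```python
from h import *
import json
p=json.load(open('w1.json'));s=env.observe();R=s['tool_rot'];t=s['position']
for z in(-.005,.0,.005,.011):
  print(z,[np.round(proj('wrist',t+R@np.array([x,y,z]),p)).tolist() for x,y in((.011,-.0427),(-.011,-.0427),(.011,.0427),(-.011,.0427))])
im=cv2.imread('pics/w2.png')[235:325,180:460]
cv2.imwrite('pics/tips.png',cv2.resize(im,None,fx=2.8,fy=2.8,interpolation=2))
plan([.436,.252,.1],-17.5)
```

```text
-0.005 [[231.0, 256.0], [236.0, 294.0], [409.0, 256.0], [404.0, 294.0]]
0.0 [[233.0, 251.0], [239.0, 288.0], [407.0, 252.0], [402.0, 289.0]]
0.005 [[236.0, 247.0], [241.0, 283.0], [404.0, 247.0], [400.0, 283.0]]
0.011 [[239.0, 242.0], [243.0, 278.0], [402.0, 242.0], [397.0, 278.0]]
a0 -20.4 turn 2.9 n 3
[{"tx": 0.5, "ty": -0.06, "tz": 3.19, "yaw": -0.017}, {"tx": 0.5, "ty": -0.05, "tz": 3.19, "yaw": -0.017}, {"tx": 0.5, "ty": -0.04, "tz": 3.19, "yaw": -0.017}]
```

View pics/tips.png

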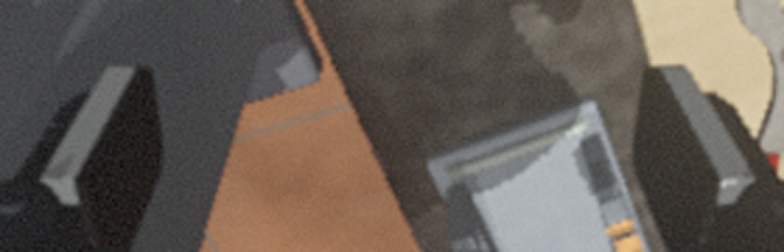

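The crop shows the open pad tips at full-image (228,258) and (412,258). That puts the open tips about 2 to 6 mm behind the TCP, so they swing forward as the jaws close.

>>> {"name": "carry_out", "arguments": {"rows": [{"tx":0.5,"ty":-0.06,"tz":4,"yaw":-0.017},{"tx":0.5,"ty":-0.05,"tz":4,"yaw":-0.017},{"tx":0.5,"ty":-0.04,"tz":4,"yaw":-0.017},{"tx":0,"ty":0,"tz":3,"yaw":0},{"tx":0,"ty":0,"tz":2,"yaw":0},{"tx":0,"ty":0,"tz":0,"yaw":0}]}}

```text
time_s: 2.0
position: [0.4337, 0.2584, 0.0224]
tool_rot: [[0.281, 0.96, 0.002], [0.96, -0.281, 0.0], [0.001, 0.002, -1.0]]
ft_force: [0.0, -0.1, 1.4]
grip_width: 0.0854
```

Run:
```python
from h import *
plan([.436,.252,.012],-17.5)
```

```text
a0 -16.3 turn -1.2 n 1
[{"tx": -0.55, "ty": 0.4, "tz": 1.04, "yaw": 0.021}]
```

>>> {"name": "carry_out", "arguments": {"rows": [{"tx":-0.5,"ty":0.4,"tz":0.6,"yaw":0.021},{"tx":0,"ty":0,"tz":0.4,"yaw":0},{"tx":0,"ty":0,"tz":0.0,"yaw":0}]}}

```text
time_s: 2.3
position: [0.4368, 0.2536, 0.0141]
tool_rot: [[0.299, 0.954, 0.005], [0.954, -0.299, 0.001], [0.003, 0.005, -1.0]]
ft_force: [0.1, -0.6, 0.5]
grip_width: 0.0854
```

>>> {"name": "carry_out", "arguments": {"rows": [{"tx":0,"ty":0,"tz":0,"yaw":0},{"tx":0,"ty":0,"tz":0,"yaw":0},{"tx":0,"ty":0,"tz":0,"yaw":0},{"tx":0,"ty":0,"tz":0,"yaw":0},{"tx":0,"ty":0,"tz":0,"yaw":0}], "jaw": 1, "squeeze": 40}}

```text
time_s: 2.8
position: [0.4374, 0.2538, 0.0161]
tool_rot: [[0.299, 0.954, 0.008], [0.954, -0.299, 0.002], [0.005, 0.007, -1.0]]
ft_force: [0.4, 0.4, -3.0]
grip_width: 0.0583
```

>>> {"name": "carry_out", "arguments": {"rows": [{"tx":0,"ty":0,"tz":-2,"yaw":0},{"tx":0,"ty":0,"tz":-4,"yaw":0},{"tx":0,"ty":0,"tz":-4,"yaw":0},{"tx":0,"ty":0,"tz":-4,"yaw":0},{"tx":0,"ty":0,"tz":-1,"yaw":0},{"tx":0,"ty":0,"tz":0,"yaw":0}]}}

```text
time_s: 3.4
position: [0.435, 0.253, 0.17]
tool_rot: [[0.299, 0.954, 0.003], [0.954, -0.299, 0.001], [0.001, 0.002, -1.0]]
ft_force: [0.2, 0.2, -4.0]
grip_width: 0.0586
```

Run:
```python
from h import *
plan([.4,.16,.18],-90)
```

```text
a0 -17.4 turn -72.6 n 9
[{"tx": -1.1, "ty": -0.06, "tz": -0.11, "yaw": 0.141}, {"tx": -1.1, "ty": 0.09, "tz": -0.11, "yaw": 0.141}, {"tx": -1.08, "ty": 0.25, "tz": -0.11, "yaw": 0.141}, {"tx": -1.03, "ty": 0.4, "tz": -0.11, "yaw": 0.141}, {"tx": -0.96, "ty": 0.54, "tz": -0.11, "yaw": 0.141}, {"tx": -0.88, "ty": 0.67, "tz": -0.11, "yaw": 0.141}, {"tx": -0.78, "ty": 0.78, "tz": -0.11, "yaw": 0.141}, {"tx": -0.66, "ty": 0.88, "tz": -0.11, "yaw": 0.141}, {"tx": -0.53, "ty": 0.97, "tz": -0.11, "yaw": 0.141}]
```

>>> {"name": "carry_out", "arguments": {"rows": [{"tx":-1.1,"ty":-0.06,"tz":-0.11,"yaw":0.141},{"tx":-1.1,"ty":0.09,"tz":-0.11,"yaw":0.141},{"tx":-1.08,"ty":0.25,"tz":-0.11,"yaw":0.141},{"tx":-1.03,"ty":0.4,"tz":-0.11,"yaw":0.141},{"tx":-0.96,"ty":0.54,"tz":-0.11,"yaw":0.141},{"tx":-0.88,"ty":0.67,"tz":-0.11,"yaw":0.141},{"tx":-0.78,"ty":0.78,"tz":-0.11,"yaw":0.141},{"tx":-0.66,"ty":0.88,"tz":-0.11,"yaw":0.141},{"tx":-0.53,"ty":0.97,"tz":-0.11,"yaw":0.141},{"tx":0,"ty":0,"tz":0,"yaw":0.05},{"tx":0,"ty":0,"tz":0,"yaw":0}]}}

```text
time_s: 4.5
position: [0.3908, 0.156, 0.168]
tool_rot: [[0.994, -0.107, -0.02], [-0.107, -0.994, -0.003], [-0.02, 0.005, -1.0]]
ft_force: [-0.8, 0.0, -4.0]
grip_width: 0.0584
```

Run:
```python
from h import *
import json
s=env.observe();print(s['position'],s['tool_rot'].round(3).tolist(),s['q'].round(1),s['time_s'])
p=env.camera_params('wrist');json.dump({k:np.array(v).tolist() for k,v in p.items()},open('w3.json','w'))
im=save('wrist','w3.png')
```

```text
[0.39082922 0.15602681 0.16800806] [[0.994, -0.107, -0.02], [-0.107, -0.994, -0.003], [-0.02, 0.005, -1.0]] [ 5.600e+00  1.410e+01  9.990e+01 -1.000e-01  6.720e+01  1.017e+02] 4.5
```

View pics/w3.png

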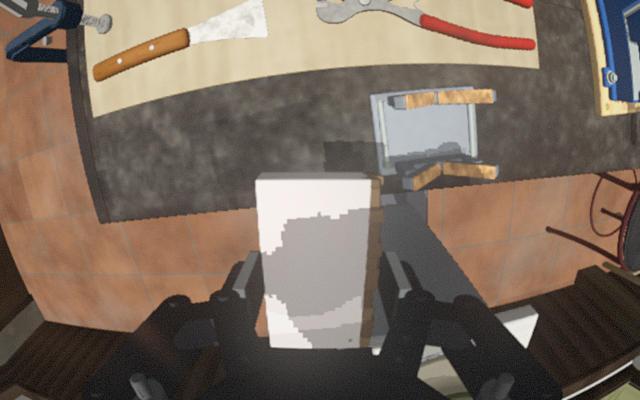

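The wrist view shows the stone held level with its rough edge to the right (towards -y). The cradle's far support has its tops at (392,101) and (496,96), the near support's are at (405,186) and (497,172), and the base corners are at (371,95) and (475,88).

Run:
```python
from h import *
import json
p=json.load(open('w3.json'))
for u,v,z in((371,95,.008),(475,88,.008),(385,173,.008),(390,101,.071),(496,96,.071),(404,187,.071),(498,174,.071)): print(u,v,onplane('wrist',u,v,z,p).round(4))
im=cv2.imread('pics/w3.png').astype(int)
M=(im[:,:,2]-im[:,:,0]>60);M[:,:380]=0;M[:80]=0;M[200:]=0;M[:,510:]=0
for c in cv2.findContours((M*255).astype(np.uint8),0,2)[0]:
  if cv2.contourArea(c)>40: print(cv2.boundingRect(c))
print('top base corners')
g=cv2.imread('pics/top0.png')[205:245,260:308]; cv2.imwrite('pics/cr.png',cv2.resize(g,None,fx=10,fy=10,interpolation=2))
```

```text
371 95 [0.4723 0.1001 0.008 ]
475 88 [ 0.476  -0.0083  0.008 ]
385 173 [0.3958 0.0919 0.008 ]
390 101 [0.4673 0.0965 0.071 ]
496 96 [0.4693 0.0056 0.071 ]
404 187 [0.4    0.0891 0.071 ]
498 174 [0.4034 0.0029 0.071 ]
(428, 189, 14, 11)
(445, 182, 65, 18)
(414, 164, 26, 26)
(443, 163, 52, 17)
(405, 92, 30, 17)
(438, 89, 55, 15)
top base corners
```

View pics/cr.png

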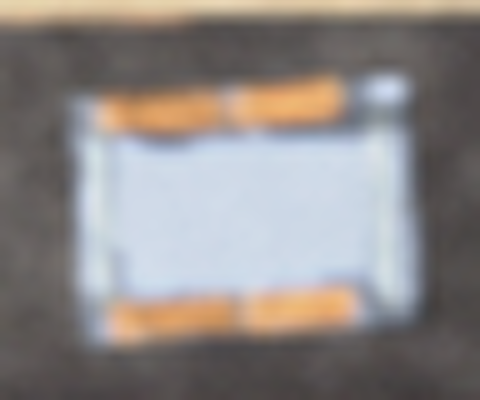

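The enlarged crop of the top view shows the vee root at full-image (282.8,215.7) on the far support and (284.5,236.2) on the near one.

Run:
```python
from h import *
f=lambda a,b,z:print((a,b),onplane('top',260+a/10-.45,205+b/10-.45,z).round(4))
f(228,107,.036);f(245,312,.036);print();
for a,b in((98,112),(345,93),(105,320),(360,303)):f(a,b,.072)
for a,b in((75,98),(410,78),(90,342),(418,315)):f(a,b,.008)
```

```text
(228, 107) [0.469  0.0471 0.036 ]
(245, 312) [0.4035 0.0424 0.036 ]

(98, 112) [0.4668 0.0842 0.072 ]
(345, 93) [0.4712 0.0071 0.072 ]
(105, 320) [0.4022 0.0826 0.072 ]
(360, 303) [0.4059 0.0033 0.072 ]
(75, 98) [0.474  0.0997 0.008 ]
(410, 78) [ 0.4785 -0.0099  0.008 ]
(90, 342) [0.3945 0.0955 0.008 ]
(418, 315) [ 0.4012 -0.0114  0.008 ]
```

Run:
```python
from h import *
plan([.438,.028,.15],-86.7)
```

```text
a0 -96.0 turn 9.3 n 4
[{"tx": 1.51, "ty": 3.06, "tz": 0.45, "yaw": -0.041}, {"tx": 1.38, "ty": 3.12, "tz": 0.45, "yaw": -0.041}, {"tx": 1.26, "ty": 3.17, "tz": 0.45, "yaw": -0.041}, {"tx": 1.13, "ty": 3.22, "tz": 0.45, "yaw": -0.041}]
```

>>> {"name": "carry_out", "arguments": {"rows": [{"tx":1.51,"ty":3.06,"tz":0.45,"yaw":-0.041},{"tx":1.38,"ty":3.12,"tz":0.45,"yaw":-0.041},{"tx":1.26,"ty":3.17,"tz":0.45,"yaw":-0.041},{"tx":1.13,"ty":3.22,"tz":0.45,"yaw":-0.041},{"tx":0,"ty":0,"tz":0,"yaw":0},{"tx":0,"ty":0,"tz":0,"yaw":0}]}}

```text
time_s: 5.15
position: [0.4394, 0.0251, 0.1454]
tool_rot: [[0.997, 0.08, -0.025], [0.08, -0.997, -0.002], [-0.025, 0.0, -1.0]]
ft_force: [-0.7, 0.4, -3.0]
grip_width: 0.058
```

Run:
```python
from h import *
plan([.438,.028,.095],-86.7,n=2)
```

```text
a0 -85.4 turn -1.3 n 2
[{"tx": -0.06, "ty": -0.15, "tz": 2.52, "yaw": 0.011}, {"tx": -0.06, "ty": -0.15, "tz": 2.52, "yaw": 0.011}]
```

>>> {"name": "carry_out", "arguments": {"rows": [{"tx":-0.06,"ty":-0.15,"tz":2.5,"yaw":0.011},{"tx":-0.06,"ty":-0.15,"tz":2.0,"yaw":0.011},{"tx":0,"ty":0,"tz":0.3,"yaw":0},{"tx":0,"ty":0,"tz":0.2,"yaw":0}]}}

```text
time_s: 5.55
position: [0.4363, 0.0307, 0.0945]
tool_rot: [[0.998, 0.063, -0.024], [0.063, -0.998, -0.002], [-0.024, 0.0, -1.0]]
ft_force: [-0.1, 0.1, -3.5]
grip_width: 0.0584
```

>>> {"name": "carry_out", "arguments": {"rows": [{"tx":0,"ty":0.35,"tz":0.2,"yaw":0},{"tx":0,"ty":0,"tz":0.15,"yaw":0},{"tx":0,"ty":0,"tz":0.0,"yaw":0}]}}

```text
time_s: 5.85
position: [0.4371, 0.0276, 0.0922]
tool_rot: [[0.998, 0.065, -0.021], [0.065, -0.998, -0.002], [-0.022, 0.001, -1.0]]
ft_force: [0.1, 0.6, -3.4]
grip_width: 0.0586
```

>>> {"name": "carry_out", "arguments": {"rows": [{"tx":0,"ty":0,"tz":0.2,"yaw":0},{"tx":0,"ty":0,"tz":0.05,"yaw":0}]}}

```text
time_s: 6.05
position: [0.4375, 0.0274, 0.0903]
tool_rot: [[0.998, 0.065, -0.02], [0.065, -0.998, -0.003], [-0.02, 0.001, -1.0]]
ft_force: [-0.9, 0.5, -3.0]
grip_width: 0.0585
```

>>> {"name": "carry_out", "arguments": {"jaw": -1, "rows": [{"tx":0,"ty":0,"tz":0,"yaw":0},{"tx":0,"ty":0,"tz":0,"yaw":0},{"tx":0,"ty":0,"tz":0,"yaw":0},{"tx":0,"ty":0,"tz":0,"yaw":0},{"tx":0,"ty":0,"tz":0,"yaw":0},{"tx":0,"ty":0,"tz":0,"yaw":0}]}}

```text
time_s: 6.65
position: [0.4384, 0.0272, 0.0913]
tool_rot: [[0.998, 0.065, -0.017], [0.065, -0.998, -0.003], [-0.017, 0.002, -1.0]]
ft_force: [0.6, -0.7, 0.8]
grip_width: 0.0855
```

>>> {"name": "carry_out", "arguments": {"rows": [{"tx":0,"ty":0,"tz":-4,"yaw":0},{"tx":-3,"ty":0,"tz":-4,"yaw":0},{"tx":-4,"ty":0,"tz":-1,"yaw":0},{"tx":0,"ty":0,"tz":0,"yaw":0}]}}

```text
time_s: 7.05
position: [0.3682, 0.0228, 0.1853]
tool_rot: [[0.998, 0.066, -0.019], [0.066, -0.998, -0.003], [-0.019, 0.002, -1.0]]
ft_force: [0.3, 0.1, 0.3]
grip_width: 0.0854
```

Run:
```python
from h import *
import json
s=env.observe();print(s['position'],s['tool_rot'].round(3).tolist(),s['time_s'])
p=env.camera_params('wrist');json.dump({k:np.array(v).tolist() for k,v in p.items()},open('w4.json','w'))
im=save('wrist','w4.png')
```

```text
[0.36824542 0.02276901 0.18526069] [[0.998, 0.066, -0.019], [0.066, -0.998, -0.003], [-0.019, 0.002, -1.0]] 7.05
```

View pics/w4.png

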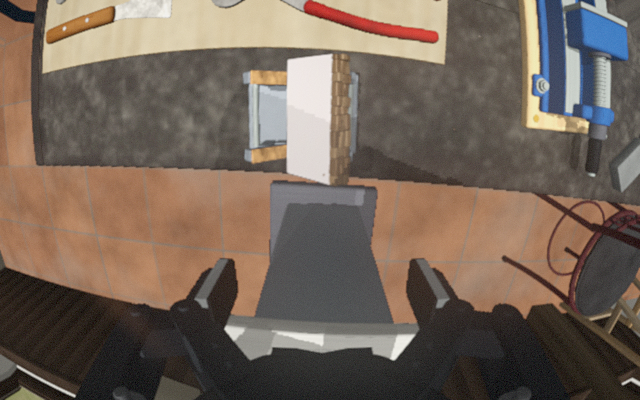

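The stone leans at 45° on the -y flank with its smooth edge in the root and its rough edge up (white/brown boundary at (332,54)-(331,182), low edge at (288,57)-(287,178)). The crank grip is at (595,155).

Run:
```python
from h import *
import json
p=json.load(open('w4.json'))
for u,v,z in((332,54,.09),(331,182,.09),(288,57,.047),(287,176,.047),(350,55,.078),(349,184,.078)): print(u,v,z,onplane('wrist',u,v,z,p).round(4))
plan([.439,.034,.15],None)
im=cv2.imread('pics/w4.png')[0:200,510:640]
cv2.imwrite('pics/vz.png',cv2.resize(im,None,fx=3,fy=3,interpolation=2))
```

```text
332 54 0.09 [0.4843 0.0225 0.09  ]
331 182 0.09 [0.3892 0.0165 0.09  ]
288 57 0.047 [0.4858 0.0584 0.047 ]
287 176 0.047 [0.3805 0.0542 0.047 ]
350 55 0.078 [0.4864 0.0087 0.078 ]
349 184 0.078 [0.3852 0.0013 0.078 ]
a0 -86.3 turn 0 n 2
[{"tx": 3.46, "ty": -0.35, "tz": 1.76, "yaw": -0.0}, {"tx": 3.46, "ty": -0.35, "tz": 1.76, "yaw": -0.0}]
```

Run:
```python
from h import *
plan([.436,.0415,.15],-86.5)
```

```text
a0 -86.3 turn -0.2 n 2
[{"tx": 3.34, "ty": -0.74, "tz": 1.76, "yaw": 0.002}, {"tx": 3.34, "ty": -0.74, "tz": 1.76, "yaw": 0.002}]
```

View pics/vz.png

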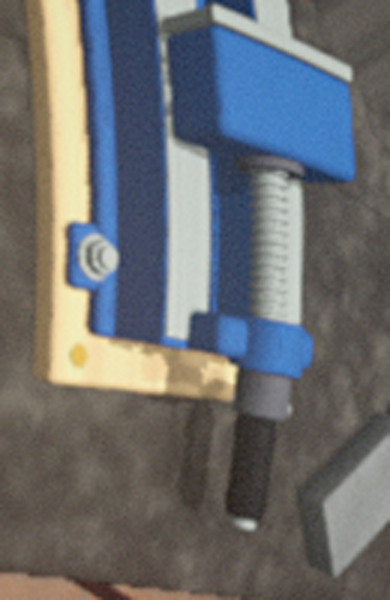

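The crop shows the crank's black grip running from full-image (596,137) to (592,174), just in front of the hub.

>>> {"name": "carry_out", "arguments": {"rows": [{"tx":3.34,"ty":-0.9,"tz":1.76,"yaw":0.0},{"tx":3.34,"ty":-0.74,"tz":1.76,"yaw":0.0},{"tx":0,"ty":0,"tz":0,"yaw":0},{"tx":0,"ty":0,"tz":0,"yaw":0}]}}

```text
time_s: 7.5
position: [0.4396, 0.0434, 0.147]
tool_rot: [[0.998, 0.064, -0.015], [0.064, -0.998, -0.004], [-0.015, 0.003, -1.0]]
ft_force: [0.6, 0.3, -0.2]
grip_width: 0.0855
```

Run:
```python
from h import *
plan([.436,.0415,.075],-86.5)
```

```text
a0 -86.3 turn -0.2 n 2
[{"tx": -0.19, "ty": 0.08, "tz": 3.6, "yaw": 0.002}, {"tx": -0.19, "ty": 0.08, "tz": 3.6, "yaw": 0.002}]
```

>>> {"name": "carry_out", "arguments": {"rows": [{"tx":-0.1,"ty":0.1,"tz":2,"yaw":0.0},{"tx":-0.1,"ty":0.1,"tz":3,"yaw":0.0},{"tx":0,"ty":0,"tz":2,"yaw":0},{"tx":0,"ty":0,"tz":0.5,"yaw":0},{"tx":0,"ty":0,"tz":0,"yaw":0}]}}

```text
time_s: 8.0
position: [0.4365, 0.0401, 0.0713]
tool_rot: [[0.998, 0.064, -0.012], [0.063, -0.998, -0.005], [-0.013, 0.004, -1.0]]
ft_force: [-0.6, 0.9, 0.3]
grip_width: 0.0857
```

>>> {"name": "carry_out", "arguments": {"rows": [{"tx":0,"ty":-0.2,"tz":0.2,"yaw":0},{"tx":0,"ty":-0.3,"tz":0,"yaw":0},{"tx":0,"ty":-0.2,"tz":0,"yaw":0},{"tx":0,"ty":0,"tz":0,"yaw":0},{"tx":0,"ty":0,"tz":0,"yaw":0}], "jaw": 0, "squeeze": 30}}

```text
time_s: 8.5
position: [0.4422, 0.0415, 0.0766]
tool_rot: [[0.998, 0.066, 0.007], [0.066, -0.998, -0.019], [0.006, 0.019, -1.0]]
ft_force: [0.3, -0.3, 0.2]
grip_width: 0.0427
```

>>> {"name": "carry_out", "arguments": {"rows": [{"tx":-0.3,"ty":-0.3,"tz":0.2,"yaw":0},{"tx":-0.2,"ty":-0.3,"tz":0.2,"yaw":0},{"tx":0,"ty":0,"tz":0,"yaw":0}]}}

```text
time_s: 8.8
position: [0.4423, 0.0431, 0.0767]
tool_rot: [[0.997, 0.069, 0.023], [0.07, -0.997, -0.029], [0.021, 0.031, -0.999]]
ft_force: [-0.8, -1.1, 0.1]
grip_width: 0.0429
```

Run:
```python
from h import *
s=env.observe()
for k in s: print(k,np.round(s[k],3).tolist())
env.get_image('scene');s=env.observe();print(s['position'],s['tool_rot'].round(3).tolist(),s['ft_force'])
im=save('wrist','w5.png')
```

```text
time_s 8.8
q [-8.934, 23.484, 105.219, -1.911, 49.719, 78.303]
qvel [-0.376, -0.913, -1.117, -1.108, -0.257, -0.103]
joint_efforts [0.347, -38.153, -15.098, -0.026, -0.326, 0.035]
position [0.442, 0.043, 0.077]
tool_rot [[0.997, 0.069, 0.023], [0.07, -0.997, -0.029], [0.021, 0.031, -0.999]]
ft_force [-0.765, -1.116, 0.076]
wrist_torque [-0.127, 0.03, -0.052]
grip_width 0.043
[0.44232182 0.0432729  0.07661293] [[0.997, 0.069, 0.023], [0.069, -0.997, -0.029], [0.021, 0.03, -0.999]] [ 0.95931611 -3.21333478  1.98378466]
```

View pics/w5.png

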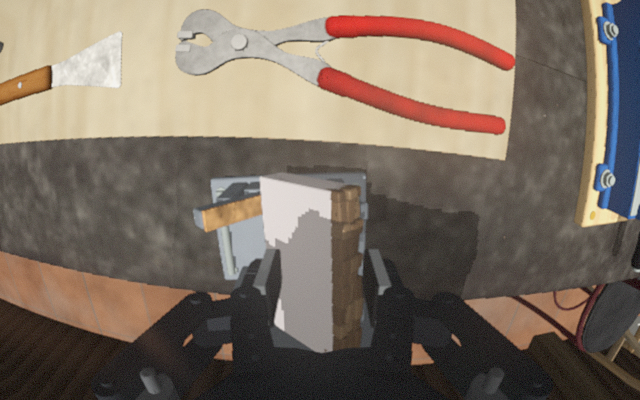

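The stone is steeper now, its top resting against the right pad at about (375,275) and the left pad free at (268,270). Next I close the jaws to bring it upright.

>>> {"name": "carry_out", "arguments": {"rows": [{"tx":0,"ty":0,"tz":0,"yaw":0},{"tx":0,"ty":0,"tz":-0.1,"yaw":0},{"tx":0,"ty":0,"tz":-0.2,"yaw":0},{"tx":0,"ty":0,"tz":-0.2,"yaw":0},{"tx":0,"ty":0,"tz":0,"yaw":0}], "jaw": 1, "squeeze": 40}}

```text
time_s: 9.4
position: [0.4431, 0.0442, 0.0858]
tool_rot: [[0.997, 0.069, 0.029], [0.07, -0.997, -0.028], [0.027, 0.03, -0.999]]
ft_force: [-2.4, -1.7, 9.9]
grip_width: 0.0252
```

>>> {"name": "carry_out", "arguments": {"rows": [{"tx":0,"ty":0,"tz":-0.4,"yaw":0},{"tx":0,"ty":0,"tz":-0.4,"yaw":0},{"tx":0,"ty":0,"tz":-0.4,"yaw":0},{"tx":0,"ty":0,"tz":0,"yaw":0}]}}

```text
time_s: 9.8
position: [0.4403, 0.05, 0.0982]
tool_rot: [[0.997, 0.068, 0.026], [0.068, -0.998, -0.017], [0.024, 0.019, -1.0]]
ft_force: [0.3, 3.8, 7.1]
grip_width: 0.0188
```

>>> {"name": "carry_out", "arguments": {"rows": [{"tx":0,"ty":0,"tz":-0.2,"yaw":0},{"tx":0,"ty":0,"tz":-0.2,"yaw":0},{"tx":0,"ty":0,"tz":0,"yaw":0},{"tx":0,"ty":0,"tz":0,"yaw":0}]}}

```text
time_s: 10.2
position: [0.4392, 0.0518, 0.102]
tool_rot: [[0.997, 0.068, 0.024], [0.068, -0.998, -0.014], [0.023, 0.016, -1.0]]
ft_force: [-0.5, 2.5, 1.5]
grip_width: 0.0176
```

>>> {"name": "carry_out", "arguments": {"rows": [{"tx":0,"ty":0,"tz":-0.5,"yaw":0},{"tx":0,"ty":0,"tz":-1,"yaw":0},{"tx":0,"ty":0,"tz":-2,"yaw":0},{"tx":0,"ty":0,"tz":-2,"yaw":0},{"tx":0,"ty":0,"tz":0,"yaw":0}]}}

```text
time_s: 10.7
position: [0.4372, 0.0512, 0.1595]
tool_rot: [[0.997, 0.068, 0.02], [0.068, -0.998, -0.017], [0.019, 0.018, -1.0]]
ft_force: [-0.9, -0.6, -2.9]
grip_width: 0.0154
```

Run:
```python
from h import *
import json
s=env.observe();print(s['position'],s['tool_rot'].round(3).tolist(),s['time_s'],s['grip_width'],s['ft_force'])
p=env.camera_params('wrist');json.dump({k:np.array(v).tolist() for k,v in p.items()},open('w6.json','w'))
im=save('wrist','w6.png'); sc=save('scene','s6.png')
# rows of image: stone top brown vs. light
c=sc[60:260,180:380][:,:,::-1]; d=im[130:380,180:440][:,:,::-1]
cv2.imwrite('pics/c6.png',np.hstack([cv2.resize(c,(400,400)),cv2.resize(d,(400,400))]))
```

```text
[0.43718891 0.05124316 0.15949231] [[0.997, 0.068, 0.02], [0.068, -0.998, -0.017], [0.019, 0.018, -1.0]] 10.7 0.015389694283431853 [-0.94743058 -0.58252152 -2.86039097]
```

Run:
```python
from h import *
import json
p=json.load(open('w6.json'));im=cv2.imread('pics/w6.png')
for c in (312,320,328): print(c,[(v,im[v,c].tolist()) for v in range(100,320,6)])
s=env.observe();R=s['tool_rot'];t=s['position']
for z in(-.04,-.03,-.02,-.01,0,.01,.02,.03,.04,.05): print(z,np.round([proj('wrist',t+R@np.array([x,0,z]),p)[1] for x in(.048,.05,.052,-.05)],0))
sc=cv2.imread('pics/s6.png');print(np.round([proj('scene',t+R@np.array(q)) for q in([.05,0,-.03],[.05,0,.03],[-.05,0,-.03],[-.05,0,.03])]))
```

```text
312 [(100, [182, 213, 226]), (106, [179, 209, 223]), (112, [178, 209, 223]), (118, [182, 212, 226]), (124, [176, 207, 223]), (130, [80, 88, 97]), (136, [70, 79, 89]), (142, [78, 85, 94]), (148, [81, 91, 97]), (154, [156, 152, 149]), (160, [101, 142, 176]), (166, [126, 131, 135]), (172, [130, 135, 138]), (178, [126, 132, 136]), (184, [54, 71, 90]), (190, [83, 109, 134]), (196, [95, 124, 153]), (202, [102, 127, 155]), (208, [73, 92, 113]), (214, [66, 78, 97]), (220, [76, 97, 112]), (226, [73, 95, 108]), (232, [58, 76, 95]), (238, [62, 81, 94]), (244, [67, 84, 100]), (250, [46, 64, 83]), (256, [67, 86, 103]), (262, [59, 74, 95]), (268, [49, 69, 89]), (274, [52, 66, 84]), (280, [57, 77, 93]), (286, [50, 72, 90]), (292, [61, 78, 94]), (298, [49, 63, 84]), (304, [49, 62, 83]), (310, [55, 72, 88]), (316, [64, 83, 102])]
320 [(100, [185, 215, 227]), (106, [183, 213, 227]), (112, [182, 212, 226]), (118, [181, 213, 227]), (124, [187, 216, 229]), (130, [81, 88, 96]), (136, [84, 93, 104]), (142, [81, 92, 101]), (148, [84, 91, 95]), (154, [137, 135, 131]), (160, [77, 84, 92]), (166, [129, 135, 14
[... 993 characters left out ...]
14, [63, 79, 93]), (220, [62, 77, 90]), (226, [54, 69, 88]), (232, [53, 64, 81]), (238, [52, 67, 85]), (244, [55, 71, 87]), (250, [51, 63, 76]), (256, [58, 76, 94]), (262, [60, 79, 97]), (268, [56, 72, 88]), (274, [52, 64, 79]), (280, [40, 56, 78]), (286, [49, 63, 83]), (292, [42, 67, 80]), (298, [53, 74, 95]), (304, [60, 80, 100]), (310, [55, 76, 91]), (316, [45, 64, 79])]
-0.04 [210. 204. 198. 398.]
-0.03 [201. 195. 190. 383.]
-0.02 [193. 188. 183. 369.]
-0.01 [186. 181. 177. 356.]
0 [180. 176. 172. 344.]
0.01 [175. 171. 167. 333.]
0.02 [171. 167. 163. 323.]
0.03 [167. 163. 160. 314.]
0.04 [164. 160. 157. 305.]
0.05 [161. 157. 154. 297.]
[[282. 152.]
 [283. 172.]
 [253. 165.]
 [255. 184.]]
```

Run:
```python
from h import *
T=cv2.imread('pics/top0.png')
f=lambda a,b,z:onplane('top',340+a/5-.4,135+b/5-.4,z)
B=[f(*q,.015) for q in((58,65),(253,40),(303,402),(105,425))]
print('board',np.round(B,4).tolist(),np.mean(B,0).round(4))
B=np.array(B);print('lens',np.linalg.norm(B[0]-B[1]),np.linalg.norm(B[1]-B[2]), 'yaw',np.degrees(np.arctan2(*(B[0]-B[3])[[1,0]])),np.degrees(np.arctan2(*(B[1]-B[2])[[1,0]])))
for n,q,z in(('fixed plate L/R',(113,140),.085),('',(250,125),.085),('moving plate back',(125,207),.085),('',(255,194),.085),('blue fixed far',(108,80),.085),('',(238,66),.085),('grip end',(268,478),.08),('grip start',(262,410),.08),('way L',(112,170),.055),('way R',(250,160),.055)):
  print(n,f(*q,z).round(4))
# yellow mask in hsv
h=cv2.cvtColor(T,cv2.COLOR_BGR2HSV);M=cv2.inRange(h,(12,60,120),(35,255,255));M[:138]=0;M[225:]=0;M[:,:347]=0;M[:,:]=M;M[:,405:]=0
pts=cv2.findNonZero(M);r=cv2.minAreaRect(pts);b=cv2.boxPoints(r);P=np.array([onplane('top',u,v,.015) for u,v in b]);print(P.round(4).tolist(),P.mean(0))
p=__import__('json').load(open('w4.json'))
g=lambda a,b,z:onplane('wrist',510+a/3-.3,b/3-.3,z,p).round(4)
print('w4 board corner',g(50,385,.015),'boltL',g(98,257,.03),'mjaw plate corner top',g(213,10,.085),g(350,78,.085),'gripend',g(245,520,.08),'gripstart',g(257,412,.08))
```

```text
board [[0.6883, -0.1804, 0.015], [0.7024, -0.3093, 0.015], [0.4633, -0.334, 0.015], [0.4508, -0.205, 0.015]] [ 0.5762 -0.2572  0.015 ]
lens 0.12972926755362116 0.2404447714546271 yaw 5.915678557603383 5.8936587288075835
fixed plate L/R [ 0.6264 -0.2086  0.085 ]
 [ 0.6342 -0.2943  0.085 ]
moving plate back [ 0.5842 -0.2149  0.085 ]
 [ 0.5907 -0.296   0.085 ]
blue fixed far [ 0.6644 -0.2065  0.085 ]
 [ 0.6716 -0.288   0.085 ]
grip end [ 0.4145 -0.299   0.08  ]
grip start [ 0.4565 -0.2967  0.08  ]
way L [ 0.6119 -0.2103  0.055 ]
way R [ 0.6166 -0.2984  0.055 ]
[[0.6906, -0.1758, 0.015], [0.7062, -0.314, 0.015], [0.4618, -0.3376, 0.015], [0.4466, -0.2013, 0.015]] [ 0.57627778 -0.2571835   0.015     ]
w4 board corner [ 0.45   -0.2043  0.015 ] boltL [ 0.501  -0.2087  0.03  ] mjaw plate corner top [ 0.5897 -0.213   0.085 ] [ 0.5963 -0.2962  0.085 ] gripend [ 0.4205 -0.2611  0.08  ] gripstart [ 0.4589 -0.2558  0.08  ]
```

```bash
sed -i 's/def plan(target,ang=None,n=None,s=None):/def plan(target,ang=None,n=None,s=None,extra=0):/; s/(ang-a0+90)%180-90$/(ang-a0+90)%180-90+extra/' h.py
cat >> h.py <<'E'
O=np.array([.5762,-.2572,0]);YW=np.radians(5.9);UX=np.array([np.cos(YW),np.sin(YW),0]);UY=np.array([-np.sin(YW),np.cos(YW),0]);UZ=np.array([0,0,1.])
VW=lambda x,y,z:O+UX*x+UY*y+UZ*z
def inv(P): P=np.array(P)-O; return np.array([P@UX,P@UY,P[2]])
E
python3 - <<'E'
from h import *
import json
print(VW(.040,0,.055))
p=json.load(open('w4.json'))
for (a,b),(c,d) in (((265,444),(251,466)),((268,478),(245,518)),((262,412),(257,414))):
  c1,d1=ray('top',340+a/5-.4,135+b/5-.4);c2,d2=ray('wrist',510+c/3-.3,d/3-.3,p)
  A=np.array([d1,-d2]).T;t=np.linalg.lstsq(A,c2-c1,rcond=None)[0];P=(c1+d1*t[0]+c2+d2*t[1])/2;print(inv(P).round(4),np.linalg.norm(c1+d1*t[0]-c2-d2*t[1]))
plan(VW(.040,0,.19),5.9,n=12,extra=180)
E
```

```text
[ 0.61598811 -0.2530883   0.055     ]
[-0.1433 -0.0324  0.0418] 0.0018209548319792646
[-0.1648 -0.0311  0.0437] 0.0020473696871206163
[-0.1224 -0.0334  0.0409] 0.0028200486748580188
a0 -86.1 turn 92.0 n 12
[{"tx": 1.32, "ty": 2.63, "tz": -0.27, "yaw": -0.134}, {"tx": 0.96, "ty": 2.79, "tz": -0.27, "yaw": -0.134}, {"tx": 0.58, "ty": 2.89, "tz": -0.27, "yaw": -0.134}, {"tx": 0.19, "ty": 2.94, "tz": -0.27, "yaw": -0.134}, {"tx": -0.21, "ty": 2.94, "tz": -0.27, "yaw": -0.134}, {"tx": -0.6, "ty": 2.89, "tz": -0.27, "yaw": -0.134}, {"tx": -0.98, "ty": 2.78, "tz": -0.27, "yaw": -0.134}, {"tx": -1.34, "ty": 2.63, "tz": -0.27, "yaw": -0.134}, {"tx": -1.68, "ty": 2.42, "tz": -0.27, "yaw": -0.134}, {"tx": -1.98, "ty": 2.18, "tz": -0.27, "yaw": -0.134}, {"tx": -2.26, "ty": 1.89, "tz": -0.27, "yaw": -0.134}, {"tx": -2.49, "ty": 1.58, "tz": -0.27, "yaw": -0.134}]
```

>>> {"name": "carry_out", "arguments": {"rows": [{"tx":1.32,"ty":2.63,"tz":-0.27,"yaw":-0.134},{"tx":0.96,"ty":2.79,"tz":-0.27,"yaw":-0.134},{"tx":0.58,"ty":2.89,"tz":-0.27,"yaw":-0.134},{"tx":0.19,"ty":2.94,"tz":-0.27,"yaw":-0.134},{"tx":-0.21,"ty":2.94,"tz":-0.27,"yaw":-0.134},{"tx":-0.6,"ty":2.89,"tz":-0.27,"yaw":-0.134},{"tx":-0.98,"ty":2.78,"tz":-0.27,"yaw":-0.134},{"tx":-1.34,"ty":2.63,"tz":-0.27,"yaw":-0.134},{"tx":-1.68,"ty":2.42,"tz":-0.27,"yaw":-0.134},{"tx":-1.98,"ty":2.18,"tz":-0.27,"yaw":-0.134},{"tx":-2.26,"ty":1.89,"tz":-0.27,"yaw":-0.134},{"tx":-2.49,"ty":1.58,"tz":-0.27,"yaw":-0.134}]}}

```text
time_s: 12.0
position: [0.623, -0.2568, 0.1764]
tool_rot: [[-0.17, 0.985, -0.015], [0.985, 0.17, -0.005], [-0.003, -0.016, -1.0]]
ft_force: [0.3, -0.9, -3.1]
grip_width: 0.0157
```

Run:
```python
from h import *
s=env.observe();print(s['position'],s['tool_rot'].round(3).tolist(),s['grip_width'],s['q'].round(1))
plan(VW(.040,0,.165),5.9)
```

```text
[ 0.62299384 -0.25683139  0.17642728] [[-0.17, 0.985, -0.015], [0.985, 0.17, -0.005], [-0.003, -0.016, -1.0]] 0.015679998043110044 [-32.2  37.4  57.7  -0.7  85.4 -41.9]
a0 9.8 turn -3.9 n 1
[{"tx": 0.49, "ty": -0.63, "tz": 1.14, "yaw": 0.068}]
```

>>> {"name": "carry_out", "arguments": {"rows": [{"tx":0.49,"ty":-0.63,"tz":0.3,"yaw":0.068},{"tx":0,"ty":0,"tz":0,"yaw":0},{"tx":0,"ty":0,"tz":0,"yaw":0}]}}

```text
time_s: 12.3
position: [0.6159, -0.2568, 0.1671]
tool_rot: [[-0.104, 0.994, -0.021], [0.995, 0.104, -0.003], [-0.001, -0.021, -1.0]]
ft_force: [0.1, 0.2, -3.4]
grip_width: 0.0146
```

Run:
```python
from h import *
import json
s=env.observe();print(inv(s['position']),s['tool_rot'].round(3).tolist(),s['grip_width'])
plan(VW(.040,0,.135),5.9)
p=env.camera_params('wrist');json.dump({k:np.array(v).tolist() for k,v in p.items()},open('w7.json','w'))
im=save('wrist','w7.png')
c=im[60:360,150:500][:,:,::-1];cv2.imwrite('pics/c7.png',cv2.resize(c,None,fx=2,fy=2,interpolation=2))
```

```text
[ 0.03956333 -0.00370176  0.16711075] [[-0.104, 0.994, -0.021], [0.995, 0.104, -0.003], [-0.001, -0.021, -1.0]] 0.014638195664775507
a0 6.0 turn -0.1 n 1
[{"tx": 0.37, "ty": 0.04, "tz": 3.21, "yaw": 0.002}]
```

View pics/c7.png

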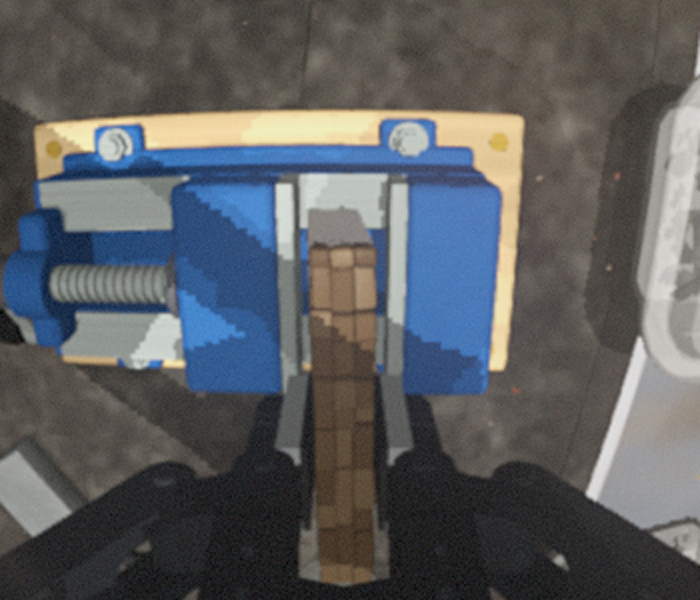

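The stone hangs upright in line with the jaw gap, rough edge up. Its end face runs from full-image row 180 (top) to 163.5 (bottom).

Run:
```python
from h import *
import json
p=json.load(open('w7.json'));s=env.observe();R=s['tool_rot'];t=s['position']
pr=lambda x,z:proj('wrist',t+R@np.array([x,0,z]),p)[1]
from scipy.optimize import fsolve
for vt,vb in((180,163.5),(181,163),(179.5,163)):
  for H in(.06,.056): print(vt,vb,H,fsolve(lambda q:[pr(q[0],q[1])-vt,pr(q[0],q[1]+H)-vb],[.048,0]))
```

```text
180 163.5 0.06 [0.02749474 0.07545776]
180 163.5 0.056 [0.03095487 0.06159679]
181 163 0.06 [0.03160215 0.05640668]
181 163 0.056 [0.03478846 0.04381578]
179.5 163 0.06 [0.02826027 0.07380765]
179.5 163 0.056 [0.03166936 0.06005669]
```

>>> {"name": "carry_out", "arguments": {"rows": [{"tx":0.4,"ty":0.05,"tz":1.0,"yaw":0},{"tx":0.3,"ty":0,"tz":0.8,"yaw":0},{"tx":0,"ty":0,"tz":0.3,"yaw":0},{"tx":0,"ty":0,"tz":0,"yaw":0}]}}

```text
time_s: 12.75
position: [0.6148, -0.2474, 0.1435]
tool_rot: [[-0.107, 0.994, -0.023], [0.994, 0.107, -0.002], [0.001, -0.023, -1.0]]
ft_force: [-0.2, -0.0, -2.8]
grip_width: 0.0149
```

>>> {"name": "carry_out", "arguments": {"rows": [{"tx":0,"ty":0,"tz":0.3,"yaw":0},{"tx":0,"ty":0,"tz":0.3,"yaw":0},{"tx":0,"ty":0,"tz":0.2,"yaw":0},{"tx":0,"ty":0,"tz":0.0,"yaw":0}]}}

```text
time_s: 13.15
position: [0.6149, -0.2475, 0.1354]
tool_rot: [[-0.108, 0.994, -0.022], [0.994, 0.107, -0.002], [-0.0, -0.022, -1.0]]
ft_force: [0.3, -0.1, -3.1]
grip_width: 0.0145
```

>>> {"name": "carry_out", "arguments": {"rows": [{"tx":0,"ty":0,"tz":0.25,"yaw":0},{"tx":0,"ty":0,"tz":0.25,"yaw":0},{"tx":0,"ty":0,"tz":0.0,"yaw":0}]}}

```text
time_s: 13.45
position: [0.6148, -0.2477, 0.1302]
tool_rot: [[-0.107, 0.994, -0.021], [0.994, 0.107, -0.003], [-0.0, -0.022, -1.0]]
ft_force: [-0.2, -0.4, -2.3]
grip_width: 0.0151
```

>>> {"name": "carry_out", "arguments": {"rows": [{"tx":0,"ty":0,"tz":0.25,"yaw":0},{"tx":0,"ty":0,"tz":0.25,"yaw":0},{"tx":0,"ty":0,"tz":0.0,"yaw":0}]}}

```text
time_s: 13.75
position: [0.6148, -0.2477, 0.1248]
tool_rot: [[-0.107, 0.994, -0.021], [0.994, 0.107, -0.003], [-0.0, -0.021, -1.0]]
ft_force: [0.1, -0.3, -3.2]
grip_width: 0.0147
```

>>> {"name": "carry_out", "arguments": {"rows": [{"tx":0,"ty":0,"tz":0.25,"yaw":0},{"tx":0,"ty":0,"tz":0.25,"yaw":0},{"tx":0,"ty":0,"tz":0.0,"yaw":0}]}}

```text
time_s: 14.05
position: [0.6146, -0.2477, 0.1194]
tool_rot: [[-0.107, 0.994, -0.021], [0.994, 0.107, -0.003], [-0.0, -0.022, -1.0]]
ft_force: [-0.5, -0.1, -2.1]
grip_width: 0.0147
```

>>> {"name": "carry_out", "arguments": {"rows": [{"tx":0,"ty":0,"tz":0.2,"yaw":0},{"tx":0,"ty":0,"tz":0.2,"yaw":0},{"tx":0,"ty":0,"tz":0.0,"yaw":0}]}}

```text
time_s: 14.35
position: [0.6148, -0.2483, 0.116]
tool_rot: [[-0.107, 0.994, -0.02], [0.994, 0.107, -0.004], [-0.002, -0.02, -1.0]]
ft_force: [-0.0, 0.3, -1.3]
grip_width: 0.0148
```

>>> {"name": "carry_out", "arguments": {"rows": [{"tx":0,"ty":0,"tz":0.2,"yaw":0},{"tx":0,"ty":0,"tz":0.2,"yaw":0},{"tx":0,"ty":0,"tz":0.0,"yaw":0}]}}

```text
time_s: 14.65
position: [0.6151, -0.249, 0.116]
tool_rot: [[-0.107, 0.994, -0.017], [0.994, 0.107, -0.007], [-0.005, -0.017, -1.0]]
ft_force: [0.5, 0.5, -2.2]
grip_width: 0.0149
```

>>> {"name": "carry_out", "arguments": {"rows": [{"tx":0,"ty":0,"tz":0.4,"yaw":0},{"tx":0,"ty":0,"tz":0.4,"yaw":0}]}}

```text
time_s: 14.85
position: [0.6158, -0.25, 0.115]
tool_rot: [[-0.107, 0.994, -0.011], [0.994, 0.107, -0.012], [-0.011, -0.012, -1.0]]
ft_force: [-10.5, 8.4, 32.1]
grip_width: 0.0147
```

>>> {"name": "carry_out", "arguments": {"jaw": 0.55, "rows": [{"tx":0,"ty":0,"tz":-0.1,"yaw":0},{"tx":0,"ty":0,"tz":0,"yaw":0},{"tx":0,"ty":0,"tz":0,"yaw":0},{"tx":0,"ty":0,"tz":0,"yaw":0}]}}

```text
time_s: 15.25
position: [0.6163, -0.2502, 0.117]
tool_rot: [[-0.107, 0.994, -0.008], [0.994, 0.107, -0.014], [-0.013, -0.01, -1.0]]
ft_force: [-0.3, 0.4, 0.4]
grip_width: 0.0195
```

>>> {"name": "carry_out", "arguments": {"rows": [{"tx":0,"ty":0,"tz":0.4,"yaw":0},{"tx":0,"ty":0,"tz":0.4,"yaw":0},{"tx":0,"ty":0,"tz":0.2,"yaw":0},{"tx":0,"ty":0,"tz":0,"yaw":0}]}}

```text
time_s: 15.65
position: [0.6159, -0.2503, 0.1046]
tool_rot: [[-0.107, 0.994, -0.01], [0.994, 0.107, -0.013], [-0.012, -0.012, -1.0]]
ft_force: [-0.4, 0.2, 0.2]
grip_width: 0.0189
```

>>> {"name": "carry_out", "arguments": {"jaw": 1, "squeeze": 20, "rows": [{"tx":0,"ty":0,"tz":0,"yaw":0},{"tx":0,"ty":0,"tz":0,"yaw":0},{"tx":0,"ty":0,"tz":0,"yaw":0}]}}

```text
time_s: 15.95
position: [0.6159, -0.2502, 0.1045]
tool_rot: [[-0.107, 0.994, -0.01], [0.994, 0.107, -0.013], [-0.011, -0.012, -1.0]]
ft_force: [-1.0, 0.7, -0.7]
grip_width: 0.0154
```

>>> {"name": "carry_out", "arguments": {"jaw": 0.6, "rows": [{"tx":0,"ty":0,"tz":0,"yaw":0},{"tx":0,"ty":0,"tz":0,"yaw":0},{"tx":0,"ty":0,"tz":0,"yaw":0}]}}

```text
time_s: 16.25
position: [0.616, -0.2503, 0.1045]
tool_rot: [[-0.107, 0.994, -0.01], [0.994, 0.107, -0.013], [-0.012, -0.011, -1.0]]
ft_force: [-0.5, -0.2, -0.6]
grip_width: 0.0163
```

Run:
```python
from h import *
import json
s=env.observe();print(inv(s['position']),s['tool_rot'].round(3).tolist(),s['grip_width'])
p=env.camera_params('wrist');json.dump({k:np.array(v).tolist() for k,v in p.items()},open('w8.json','w'))
im=save('wrist','w8.png')
h=cv2.cvtColor(im,cv2.COLOR_RGB2HSV)
# brown rough edge: hue ~10-20
M=cv2.inRange(h,(6,50,40),(22,255,230));M[:, :270]=0;M[:,370:]=0;M[:150]=0
c=max(cv2.findContours(M,0,2)[0],key=cv2.contourArea);print(cv2.contourArea(c),cv2.boundingRect(c))
x,y,w,hh=cv2.boundingRect(c)
top=VW(0,0,.115)[2]
for v in range(y,y+hh,15):
  u=np.where(M[v])[0]; 
  if len(u): print(v,u.min(),u.max(),inv(onplane('wrist',u.min(),v,top,p)).round(4),inv(onplane('wrist',u.max(),v,top,p)).round(4))
for c in (310,322,335): print(c,[(v,im[v,c].tolist()) for v in range(140,200,4)])
```

```text
[0.04028188 0.00280937 0.10453307] [[-0.107, 0.994, -0.01], [0.994, 0.107, -0.013], [-0.012, -0.011, -1.0]] 0.01629842786961212
5201.5 (303, 186, 36, 167)
186 307 307 [0.0349 0.0498 0.115 ] [0.0349 0.0498 0.115 ]
201 303 337 [0.0332 0.0433 0.115 ] [0.0472 0.0435 0.115 ]
216 304 338 [0.0335 0.0367 0.115 ] [0.0477 0.0368 0.115 ]
231 303 337 [0.0329 0.0298 0.115 ] [0.0475 0.0299 0.115 ]
246 304 336 [0.0332 0.0226 0.115 ] [0.0472 0.0227 0.115 ]
261 303 336 [0.0326 0.015  0.115 ] [0.0474 0.0152 0.115 ]
276 304 337 [0.0329 0.007  0.115 ] [0.048  0.0072 0.115 ]
291 304 337 [ 0.0327 -0.0015  0.115 ] [ 0.0483 -0.0013  0.115 ]
306 305 335 [ 0.033  -0.0106  0.115 ] [ 0.0476 -0.0104  0.115 ]
321 306 341 [ 0.0332 -0.0204  0.115 ] [ 0.0509 -0.0202  0.115 ]
336 306 335 [ 0.033  -0.0311  0.115 ] [ 0.0481 -0.0308  0.115 ]
351 311 330 [ 0.0354 -0.0427  0.115 ] [ 0.0457 -0.0425  0.115 ]
310 [(140, [249, 234, 185]), (144, [248, 223, 174]), (148, [129, 118, 121]), (152, [79, 124, 187]), (156, [88, 131, 193]), (160, [80, 110, 166]), (164, [122, 121, 125]), (168, [153, 147, 144]), (172, [153, 146, 142]), (
[... 152 characters left out ...]
45, 218, 171]), (144, [238, 211, 165]), (148, [118, 114, 138]), (152, [90, 128, 192]), (156, [91, 135, 195]), (160, [83, 110, 167]), (164, [125, 124, 128]), (168, [154, 144, 143]), (172, [153, 147, 141]), (176, [154, 147, 143]), (180, [152, 143, 140]), (184, [149, 144, 139]), (188, [98, 81, 71]), (192, [175, 151, 122]), (196, [181, 159, 128])]
335 [(140, [245, 218, 170]), (144, [239, 213, 166]), (148, [129, 124, 137]), (152, [89, 129, 191]), (156, [89, 131, 194]), (160, [82, 110, 165]), (164, [69, 75, 109]), (168, [105, 107, 121]), (172, [159, 158, 155]), (176, [155, 150, 145]), (180, [150, 141, 140]), (184, [154, 147, 142]), (188, [89, 79, 69]), (192, [144, 122, 99]), (196, [144, 118, 94])]
```

>>> {"name": "carry_out", "arguments": {"jaw": -0.2, "rows": [{"tx":0,"ty":0,"tz":0,"yaw":0},{"tx":0,"ty":0,"tz":0,"yaw":0},{"tx":0,"ty":0,"tz":0,"yaw":0},{"tx":0,"ty":0,"tz":-2,"yaw":0},{"tx":0,"ty":0,"tz":-4,"yaw":0},{"tx":0,"ty":0,"tz":-4,"yaw":0},{"tx":0,"ty":0,"tz":0,"yaw":0}]}}

```text
time_s: 17.0
position: [0.617, -0.2488, 0.207]
tool_rot: [[-0.107, 0.994, -0.012], [0.994, 0.107, -0.011], [-0.01, -0.013, -1.0]]
ft_force: [0.6, -0.3, 0.3]
grip_width: 0.0511
```

Run:
```python
from h import *
s=env.observe();print(inv(s['position']),s['tool_rot'].round(3).tolist(),s['grip_width'])
plan(VW(-.15,-.0325,.17),-84.1,n=12)
im=save('top','t9.png')
```

```text
[0.04142261 0.00417783 0.20704469] [[-0.107, 0.994, -0.012], [0.994, 0.107, -0.011], [-0.01, -0.013, -1.0]] 0.0510554795486715
a0 6.1 turn 89.8 n 12
[{"tx": -0.3, "ty": -1.6, "tz": 0.31, "yaw": -0.131}, {"tx": -0.09, "ty": -1.62, "tz": 0.31, "yaw": -0.131}, {"tx": 0.12, "ty": -1.62, "tz": 0.31, "yaw": -0.131}, {"tx": 0.33, "ty": -1.59, "tz": 0.31, "yaw": -0.131}, {"tx": 0.54, "ty": -1.53, "tz": 0.31, "yaw": -0.131}, {"tx": 0.73, "ty": -1.45, "tz": 0.31, "yaw": -0.131}, {"tx": 0.91, "ty": -1.34, "tz": 0.31, "yaw": -0.131}, {"tx": 1.08, "ty": -1.21, "tz": 0.31, "yaw": -0.131}, {"tx": 1.23, "ty": -1.06, "tz": 0.31, "yaw": -0.131}, {"tx": 1.36, "ty": -0.89, "tz": 0.31, "yaw": -0.131}, {"tx": 1.46, "ty": -0.71, "tz": 0.31, "yaw": -0.131}, {"tx": 1.54, "ty": -0.51, "tz": 0.31, "yaw": -0.131}]
```

Run:
```python
from h import *
plan(VW(-.15,-.0325,.17),-84.1,n=12,extra=-180)
p=env.camera_params('wrist');im=save('wrist','w10.png')
h=cv2.cvtColor(im,cv2.COLOR_RGB2HSV)
M=cv2.inRange(h,(6,50,40),(22,255,230));M[:, :270]=0;M[:,370:]=0;M[:170]=0
c=max(cv2.findContours(M,0,2)[0],key=cv2.contourArea);x,y,w,hh=cv2.boundingRect(c)
for v in range(y+3,y+hh,20):
  u=np.where(M[v])[0]
  if len(u): print(v,inv(onplane('wrist',u.min(),v,.113,p)).round(4),inv(onplane('wrist',u.max(),v,.113,p)).round(4))
```

```text
a0 6.1 turn -90.2 n 12
[{"tx": -0.3, "ty": -1.59, "tz": 0.28, "yaw": 0.131}, {"tx": -0.51, "ty": -1.54, "tz": 0.28, "yaw": 0.131}, {"tx": -0.71, "ty": -1.46, "tz": 0.28, "yaw": 0.131}, {"tx": -0.89, "ty": -1.35, "tz": 0.28, "yaw": 0.131}, {"tx": -1.06, "ty": -1.22, "tz": 0.28, "yaw": 0.131}, {"tx": -1.21, "ty": -1.07, "tz": 0.28, "yaw": 0.131}, {"tx": -1.34, "ty": -0.91, "tz": 0.28, "yaw": 0.131}, {"tx": -1.45, "ty": -0.72, "tz": 0.28, "yaw": 0.131}, {"tx": -1.53, "ty": -0.53, "tz": 0.28, "yaw": 0.131}, {"tx": -1.59, "ty": -0.32, "tz": 0.28, "yaw": 0.131}, {"tx": -1.61, "ty": -0.11, "tz": 0.28, "yaw": 0.131}, {"tx": -1.62, "ty": 0.1, "tz": 0.28, "yaw": 0.131}]
173 [0.0325 0.0333 0.113 ] [0.0465 0.0334 0.113 ]
193 [0.0324 0.0179 0.113 ] [0.0467 0.018  0.113 ]
213 [0.0331 0.0018 0.113 ] [0.0461 0.0019 0.113 ]
233 [ 0.0243 -0.0152  0.113 ] [ 0.0495 -0.0149  0.113 ]
253 [ 0.032  -0.0329  0.113 ] [ 0.0466 -0.0327  0.113 ]
273 [ 0.0327 -0.052   0.113 ] [ 0.0739 -0.0518  0.113 ]
```

Upright after release. Next is the crank.

>>> {"name": "carry_out", "arguments": {"rows": [{"tx":-0.3,"ty":-1.59,"tz":0.28,"yaw":0.131},{"tx":-0.51,"ty":-1.54,"tz":0.28,"yaw":0.131},{"tx":-0.71,"ty":-1.46,"tz":0.28,"yaw":0.131},{"tx":-0.89,"ty":-1.35,"tz":0.28,"yaw":0.131},{"tx":-1.06,"ty":-1.22,"tz":0.28,"yaw":0.131},{"tx":-1.21,"ty":-1.07,"tz":0.28,"yaw":0.131},{"tx":-1.34,"ty":-0.91,"tz":0.28,"yaw":0.131},{"tx":-1.45,"ty":-0.72,"tz":0.28,"yaw":0.131},{"tx":-1.53,"ty":-0.53,"tz":0.28,"yaw":0.131},{"tx":-1.59,"ty":-0.32,"tz":0.28,"yaw":0.131},{"tx":-1.61,"ty":-0.11,"tz":0.28,"yaw":0.131},{"tx":-1.62,"ty":0.1,"tz":0.28,"yaw":0.131}], "jaw": -0.5}}

```text
time_s: 18.3
position: [0.4154, -0.2961, 0.1534]
tool_rot: [[0.998, 0.045, -0.044], [0.045, -0.999, 0.015], [-0.043, -0.017, -0.999]]
ft_force: [-0.1, -0.4, 0.5]
grip_width: 0.0643
```

Run:
```python
from h import *
s=env.observe();print(inv(s['position']),s['tool_rot'].round(3).tolist(),s['grip_width'],s['q'].round(1))
plan(VW(-.15,-.0325,.12),-84.1)
```

```text
[-0.16397029 -0.02216295  0.15342077] [[0.998, 0.045, -0.044], [0.045, -0.999, 0.015], [-0.043, -0.017, -0.999]] 0.0642712275845561 [-48.2  23.8  87.2  -1.4  71.3  39.7]
a0 -87.4 turn 3.3 n 1
[{"tx": 1.45, "ty": 0.95, "tz": 3.34, "yaw": -0.058}]
```

>>> {"name": "carry_out", "arguments": {"rows": [{"tx":1.2,"ty":0.95,"tz":1.5,"yaw":-0.058},{"tx":0.3,"ty":0,"tz":1,"yaw":0},{"tx":0,"ty":0,"tz":0,"yaw":0}]}}

```text
time_s: 18.6
position: [0.4267, -0.3033, 0.1235]
tool_rot: [[0.994, 0.097, -0.049], [0.098, -0.995, 0.02], [-0.047, -0.025, -0.999]]
ft_force: [0.5, 0.5, -0.3]
grip_width: 0.0639
```

```bash
cat >> h.py <<'E'
def path(pts):
    """rows along vise-frame points from the present pose, in real tool axes"""
    s=env.observe();R=np.array(s['tool_rot']);P=np.array(s['position']);out=[]
    for q in pts:
        W=VW(*q);d=R.T@(W-P)*100;out.append(dict(tx=round(float(d[0]),2),ty=round(float(d[1]),2),tz=round(float(d[2]),2),yaw=0));P=W
    print('at',inv(s['position']).round(4),'F',s['ft_force'].round(1),'z',R[:,2].round(3),'w',round(s['grip_width'],4),'t',s['time_s']);print(str(out).replace("'",'"'))
def phi():
    v=inv(env.observe()['position']);a=np.degrees(np.arctan2(-v[1],v[2]-.07))%360;print('phi',round(a,1),'r',np.hypot(v[1],v[2]-.07).round(4));return a
E
python3 - <<'E'
from h import *
plan(VW(-.15,-.0325,.12),-84.1)
path([(-.15,-.0325,.08),(-.15,-.0325,.042)])
p=env.camera_params('wrist');im=save('wrist','w11.png')
# dark grip: print black mask rows near predicted grip
for q in((-.122,-.0325,.042),(-.143,-.0325,.042),(-.164,-.0325,.042),(-.143,-.042,.042),(-.143,-.023,.042)): print(q,np.round(proj('wrist',VW(*q),p)))
g=im.max(2)
for v in range(60,300,20): print(v,[int(x) for x in g[v,260:420:8]])
E
```

```text
a0 -84.5 turn 0.4 n 1
[{"tx": 0.35, "ty": 0.2, "tz": 0.35, "yaw": -0.006}]
at [-0.1535 -0.0305  0.1235] F [ 0.5  0.5 -0.3] z [-0.049  0.02  -0.999] w 0.0639 t 18.6
[{"tx": 0.55, "ty": 0.31, "tz": 4.32, "yaw": 0}, {"tx": 0.18, "ty": 0.1, "tz": 3.79, "yaw": 0}]
(-0.122, -0.0325, 0.042) [327. 169.]
(-0.143, -0.0325, 0.042) [327. 198.]
(-0.164, -0.0325, 0.042) [327. 224.]
(-0.143, -0.042, 0.042) [340. 198.]
(-0.143, -0.023, 0.042) [314. 198.]
60 [174, 190, 119, 119, 123, 124, 229, 228, 225, 228, 142, 166, 249, 247, 125, 113, 108, 102, 102, 101]
80 [150, 176, 119, 130, 126, 131, 212, 231, 226, 231, 135, 175, 214, 176, 117, 112, 113, 100, 100, 97]
100 [189, 201, 156, 168, 122, 143, 215, 211, 219, 231, 142, 221, 214, 186, 108, 107, 115, 112, 109, 100]
120 [141, 138, 106, 110, 106, 114, 121, 93, 210, 209, 131, 159, 249, 250, 116, 117, 127, 104, 106, 106]
140 [193, 188, 182, 153, 111, 184, 180, 160, 187, 195, 250, 224, 228, 249, 114, 105, 88, 90, 79, 73]
160 [121, 125, 120, 92, 128, 160, 169, 170, 190, 169, 73, 99, 91, 79, 74, 71, 73, 78, 77, 73]
180 [88, 98, 86, 91, 84, 79, 84, 59, 60, 60, 67, 75, 71, 66, 73, 64, 70, 71, 66, 72]
200 [107, 102, 93, 86, 80, 55, 64, 54, 46, 50, 64, 62, 65, 76, 74, 68, 61, 59, 57, 60]
220 [92, 100, 83, 79, 84, 54, 54, 50, 49, 41, 64, 63, 72, 64, 60, 61, 57, 64, 64, 68]
240 [68, 68, 55, 64, 58, 60, 67, 63, 71, 72, 86, 76, 76, 75, 69, 74, 76, 71, 72, 76]
260 [77, 97, 86, 170, 174, 175, 165, 170, 170, 170, 176, 176, 175, 179, 183, 181, 50, 106, 144, 171]
280 [61, 91, 83, 175, 172, 169, 167, 164, 164, 172, 169, 172, 174, 177, 171, 171, 58, 58, 104, 105]
```

Run:
```python
from h import *
im=cv2.imread('pics/w11.png')
for v in (176,186,196,206,216,226,232,236): print(v,[int(x) for x in im[v].max(1)[284:350:3]])
p=env.camera_params('wrist')
for z in(.03,.042,.055,.07): 
  q=[inv(onplane('wrist',u,205,z,p)).round(4).tolist() for u in(300,335)];print(z,q)
```

```text
176 [130, 73, 85, 84, 81, 85, 84, 86, 79, 44, 60, 62, 65, 66, 65, 60, 57, 64, 69, 74, 72, 73]
186 [96, 92, 88, 95, 88, 88, 80, 81, 81, 60, 54, 59, 62, 60, 59, 55, 59, 59, 62, 68, 62, 66]
196 [85, 88, 97, 65, 59, 62, 64, 56, 56, 52, 49, 48, 58, 63, 50, 43, 43, 47, 60, 62, 53, 63]
206 [79, 84, 96, 90, 64, 63, 70, 71, 62, 55, 49, 44, 41, 50, 45, 48, 43, 45, 57, 58, 59, 60]
216 [81, 85, 80, 84, 58, 60, 63, 64, 60, 48, 39, 47, 47, 42, 46, 46, 46, 46, 57, 56, 62, 59]
226 [73, 55, 60, 59, 54, 61, 55, 60, 69, 69, 64, 48, 36, 46, 43, 51, 42, 72, 77, 67, 80, 72]
232 [56, 54, 56, 61, 61, 62, 65, 67, 68, 74, 69, 72, 68, 79, 74, 71, 76, 77, 78, 79, 72, 71]
236 [61, 57, 64, 60, 63, 72, 63, 63, 65, 64, 67, 70, 71, 71, 75, 74, 78, 77, 79, 88, 78, 74]
0.03 [[-0.1536, -0.012, 0.03], [-0.1535, -0.039, 0.03]]
0.042 [[-0.1489, -0.0132, 0.042], [-0.1488, -0.0388, 0.042]]
0.055 [[-0.1438, -0.0145, 0.055], [-0.1437, -0.0385, 0.055]]
0.07 [[-0.1379, -0.016, 0.07], [-0.1379, -0.0383, 0.07]]
```

>>> {"name": "carry_out", "arguments": {"rows": [{"tx":0.55,"ty":0.2,"tz":4.3,"yaw":0},{"tx":0.15,"ty":0,"tz":3,"yaw":0},{"tx":0,"ty":0,"tz":0.4,"yaw":0},{"tx":0,"ty":0,"tz":0,"yaw":0}]}}

```text
time_s: 19.05
position: [0.4314, -0.303, 0.0469]
tool_rot: [[0.994, 0.097, -0.046], [0.098, -0.995, 0.017], [-0.044, -0.021, -0.999]]
ft_force: [0.0, 0.3, -0.1]
grip_width: 0.0642
```

Run:
```python
from h import *
path([(-.15,-.0305,.041)])
```

```text
at [-0.1488 -0.0306  0.0469] F [ 0.   0.3 -0.1] z [-0.046  0.017 -0.999] w 0.0642 t 19.05
[{"tx": -0.1, "ty": 0.0, "tz": 0.6, "yaw": 0}]
```

>>> {"name": "carry_out", "arguments": {"rows": [{"tx":-0.1,"ty":0,"tz":0.6,"yaw":0},{"tx":0,"ty":0,"tz":0,"yaw":0}]}}

```text
time_s: 19.25
position: [0.4307, -0.3035, 0.0429]
tool_rot: [[0.994, 0.097, -0.044], [0.098, -0.995, 0.014], [-0.042, -0.019, -0.999]]
ft_force: [-0.2, 0.0, 0.3]
grip_width: 0.064
```

>>> {"name": "carry_out", "arguments": {"jaw": 1, "squeeze": 50, "rows": [{"tx":0,"ty":0,"tz":0,"yaw":0},{"tx":0,"ty":0,"tz":0,"yaw":0},{"tx":0,"ty":0,"tz":0,"yaw":0},{"tx":0,"ty":0,"tz":0,"yaw":0},{"tx":0,"ty":0,"tz":0,"yaw":0},{"tx":0,"ty":0,"tz":0,"yaw":0}]}}

```text
time_s: 19.85
position: [0.4313, -0.3037, 0.0453]
tool_rot: [[0.994, 0.097, -0.041], [0.098, -0.995, 0.012], [-0.04, -0.016, -0.999]]
ft_force: [0.5, 0.6, -1.5]
grip_width: 0.017
```

```bash
cat >> h.py <<'E'
def crank(dphi,n,r=.042,dz=0.,x=None,dy=0.):
    """n rows turning by dphi deg from the present angle; tool axis offset dz from the grip axis"""
    v=inv(env.observe()['position']);a0=np.arctan2(-(v[1]-dy),v[2]-dz-.07);x=v[0] if x is None else x
    print('phi',np.degrees(a0).round(1),'r',np.hypot(v[1]-dy,v[2]-dz-.07).round(4))
    path([(x,dy-r*np.sin(a),.07+dz+r*np.cos(a)) for a in a0+np.radians(dphi)*np.arange(1,n+1)/n])
E
python3 - <<'E'
from h import *
crank(60,4,x=-.15)
E
```

```text
phi 128.3 r 0.0399
at [-0.1489 -0.0313  0.0453] F [ 0.5  0.6 -1.5] z [-0.041  0.012 -0.999] w 0.017 t 19.85
[{"tx": -0.07, "ty": -0.61, "tz": 0.91, "yaw": 0}, {"tx": 0.02, "ty": -0.95, "tz": 0.55, "yaw": 0}, {"tx": 0.01, "ty": -1.06, "tz": 0.29, "yaw": 0}, {"tx": -0.01, "ty": -1.1, "tz": 0.0, "yaw": 0}]
```

>>> {"name": "carry_out", "arguments": {"rows": [{"tx":0,"ty":-0.75,"tz":0.75,"yaw":0},{"tx":0.0,"ty":-0.85,"tz":0.6,"yaw":0},{"tx":0,"ty":0,"tz":0,"yaw":0}]}}

```text
time_s: 20.15
position: [0.4295, -0.2864, 0.0326]
tool_rot: [[0.995, 0.097, -0.039], [0.097, -0.995, 0.011], [-0.038, -0.015, -0.999]]
ft_force: [-1.1, 3.4, 1.5]
grip_width: 0.0177
```

Run:
```python
from h import *
crank(60,4,dz=.003,x=-.15)
```

```text
phi 160.9 r 0.0428
at [-0.1489 -0.014   0.0326] F [-1.1  3.4  1.5] z [-0.039  0.011 -0.999] w 0.0177 t 20.15
[{"tx": -0.11, "ty": -1.1, "tz": 0.17, "yaw": 0}, {"tx": -0.01, "ty": -1.1, "tz": -0.05, "yaw": 0}, {"tx": -0.02, "ty": -1.05, "tz": -0.33, "yaw": 0}, {"tx": -0.03, "ty": -0.92, "tz": -0.59, "yaw": 0}]
```

Run:
```python
from h import *
crank(180,11,dz=.003,x=-.15)
```

```text
phi 160.9 r 0.0428
at [-0.1489 -0.014   0.0326] F [-1.1  3.4  1.5] z [-0.039  0.011 -0.999] w 0.0177 t 20.15
[{"tx": -0.11, "ty": -1.2, "tz": 0.18, "yaw": 0}, {"tx": -0.01, "ty": -1.19, "tz": -0.1, "yaw": 0}, {"tx": -0.02, "ty": -1.12, "tz": -0.43, "yaw": 0}, {"tx": -0.03, "ty": -0.95, "tz": -0.72, "yaw": 0}, {"tx": -0.04, "ty": -0.71, "tz": -0.96, "yaw": 0}, {"tx": -0.04, "ty": -0.41, "tz": -1.12, "yaw": 0}, {"tx": -0.05, "ty": -0.07, "tz": -1.19, "yaw": 0}, {"tx": -0.04, "ty": 0.26, "tz": -1.17, "yaw": 0}, {"tx": -0.04, "ty": 0.58, "tz": -1.04, "yaw": 0}, {"tx": -0.03, "ty": 0.85, "tz": -0.84, "yaw": 0}, {"tx": -0.01, "ty": 1.05, "tz": -0.56, "yaw": 0}]
```

>>> {"name": "carry_out", "arguments": {"rows": [{"tx":-0.1,"ty":-1.2,"tz":0.18,"yaw":0},{"tx":-0.01,"ty":-1.19,"tz":-0.1,"yaw":0},{"tx":-0.02,"ty":-1.12,"tz":-0.43,"yaw":0},{"tx":-0.03,"ty":-0.95,"tz":-0.72,"yaw":0},{"tx":-0.04,"ty":-0.71,"tz":-0.96,"yaw":0},{"tx":0,"ty":0,"tz":0,"yaw":0}]}}

```text
time_s: 20.75
position: [0.424, -0.2336, 0.0532]
tool_rot: [[0.995, 0.097, -0.035], [0.097, -0.995, 0.005], [-0.035, -0.008, -0.999]]
ft_force: [-2.9, -1.8, 2.8]
grip_width: 0.017
```

Run:
```python
from h import *
crank(180,11,dz=.003,x=-.15)
```

```text
phi -116.9 r 0.0438
at [-0.149   0.0391  0.0532] F [-2.9 -1.8  2.8] z [-0.035  0.005 -0.999] w 0.017 t 20.75
[{"tx": -0.14, "ty": -0.23, "tz": -1.21, "yaw": 0}, {"tx": -0.04, "ty": -0.06, "tz": -1.19, "yaw": 0}, {"tx": -0.04, "ty": 0.28, "tz": -1.16, "yaw": 0}, {"tx": -0.03, "ty": 0.6, "tz": -1.04, "yaw": 0}, {"tx": -0.02, "ty": 0.86, "tz": -0.83, "yaw": 0}, {"tx": -0.01, "ty": 1.06, "tz": -0.55, "yaw": 0}, {"tx": -0.0, "ty": 1.17, "tz": -0.23, "yaw": 0}, {"tx": 0.01, "ty": 1.19, "tz": 0.11, "yaw": 0}, {"tx": 0.02, "ty": 1.11, "tz": 0.44, "yaw": 0}, {"tx": 0.03, "ty": 0.94, "tz": 0.74, "yaw": 0}, {"tx": 0.04, "ty": 0.69, "tz": 0.97, "yaw": 0}]
```

>>> {"name": "carry_out", "arguments": {"rows": [{"tx":-0.05,"ty":-0.23,"tz":-1.21,"yaw":0},{"tx":-0.04,"ty":-0.06,"tz":-1.19,"yaw":0},{"tx":-0.04,"ty":0.28,"tz":-1.16,"yaw":0},{"tx":-0.03,"ty":0.6,"tz":-1.04,"yaw":0},{"tx":-0.02,"ty":0.86,"tz":-0.83,"yaw":0},{"tx":-0.01,"ty":1.06,"tz":-0.55,"yaw":0},{"tx":0,"ty":1.17,"tz":-0.23,"yaw":0},{"tx":0.01,"ty":1.19,"tz":0.11,"yaw":0},{"tx":0.02,"ty":1.11,"tz":0.44,"yaw":0},{"tx":0,"ty":0,"tz":0,"yaw":0}]}}

```text
time_s: 21.75
position: [0.4302, -0.2933, 0.1075]
tool_rot: [[0.995, 0.096, -0.036], [0.096, -0.995, 0.014], [-0.034, -0.017, -0.999]]
ft_force: [3.0, -1.0, -6.1]
grip_width: 0.0173
```

Run:
```python
from h import *
crank(190,12,dz=.003,x=-.15)
```

```text
phi 31.3 r 0.0404
at [-0.149  -0.0209  0.1075] F [ 3.  -1.  -6.1] z [-0.036  0.014 -0.999] w 0.0173 t 21.75
[{"tx": -0.08, "ty": 0.99, "tz": 0.58, "yaw": 0}, {"tx": 0.04, "ty": 0.68, "tz": 0.94, "yaw": 0}, {"tx": 0.04, "ty": 0.4, "tz": 1.09, "yaw": 0}, {"tx": 0.04, "ty": 0.09, "tz": 1.15, "yaw": 0}, {"tx": 0.04, "ty": -0.23, "tz": 1.13, "yaw": 0}, {"tx": 0.03, "ty": -0.53, "tz": 1.03, "yaw": 0}, {"tx": 0.02, "ty": -0.79, "tz": 0.84, "yaw": 0}, {"tx": 0.01, "ty": -0.99, "tz": 0.6, "yaw": 0}, {"tx": 0.0, "ty": -1.12, "tz": 0.3, "yaw": 0}, {"tx": -0.01, "ty": -1.16, "tz": -0.01, "yaw": 0}, {"tx": -0.02, "ty": -1.11, "tz": -0.33, "yaw": 0}, {"tx": -0.03, "ty": -0.98, "tz": -0.62, "yaw": 0}]
```

>>> {"name": "carry_out", "arguments": {"rows": [{"tx":0,"ty":0.99,"tz":0.58,"yaw":0},{"tx":0.04,"ty":0.68,"tz":0.94,"yaw":0},{"tx":0.04,"ty":0.4,"tz":1.09,"yaw":0},{"tx":0.04,"ty":0.09,"tz":1.15,"yaw":0},{"tx":0.04,"ty":-0.23,"tz":1.13,"yaw":0},{"tx":0.03,"ty":-0.53,"tz":1.03,"yaw":0},{"tx":0.02,"ty":-0.79,"tz":0.84,"yaw":0},{"tx":0.01,"ty":-0.99,"tz":0.6,"yaw":0},{"tx":0,"ty":0,"tz":0,"yaw":0}]}}

```text
time_s: 22.65
position: [0.4293, -0.2842, 0.0317]
tool_rot: [[0.995, 0.096, -0.035], [0.097, -0.995, 0.017], [-0.033, -0.02, -0.999]]
ft_force: [-0.3, 5.4, 4.6]
grip_width: 0.0167
```

Run:
```python
from h import *
crank(180,11,dz=.0025,dy=.0015,x=-.15)
```

```text
phi 161.9 r 0.0429
at [-0.1489 -0.0118  0.0317] F [-0.3  5.4  4.6] z [-0.035  0.017 -0.999] w 0.0167 t 22.65
[{"tx": -0.11, "ty": -1.2, "tz": 0.15, "yaw": 0}, {"tx": -0.01, "ty": -1.19, "tz": -0.11, "yaw": 0}, {"tx": -0.02, "ty": -1.11, "tz": -0.44, "yaw": 0}, {"tx": -0.03, "ty": -0.94, "tz": -0.74, "yaw": 0}, {"tx": -0.04, "ty": -0.7, "tz": -0.97, "yaw": 0}, {"tx": -0.04, "ty": -0.39, "tz": -1.13, "yaw": 0}, {"tx": -0.04, "ty": -0.06, "tz": -1.19, "yaw": 0}, {"tx": -0.04, "ty": 0.28, "tz": -1.16, "yaw": 0}, {"tx": -0.03, "ty": 0.6, "tz": -1.04, "yaw": 0}, {"tx": -0.02, "ty": 0.86, "tz": -0.83, "yaw": 0}, {"tx": -0.01, "ty": 1.06, "tz": -0.55, "yaw": 0}]
```

>>> {"name": "carry_out", "arguments": {"rows": [{"tx":-0.05,"ty":-1.2,"tz":0.15,"yaw":0},{"tx":-0.01,"ty":-1.19,"tz":-0.11,"yaw":0},{"tx":-0.02,"ty":-1.11,"tz":-0.44,"yaw":0},{"tx":-0.03,"ty":-0.94,"tz":-0.74,"yaw":0},{"tx":-0.04,"ty":-0.7,"tz":-0.97,"yaw":0},{"tx":0,"ty":0,"tz":0,"yaw":0}]}}

```text
time_s: 23.25
position: [0.4239, -0.2331, 0.0544]
tool_rot: [[0.995, 0.097, -0.032], [0.098, -0.995, 0.009], [-0.031, -0.012, -0.999]]
ft_force: [-1.0, -2.4, 3.0]
grip_width: 0.0169
```

Run:
```python
from h import *
crank(180,12,dz=.0025,dy=.0015,x=-.15)
```

```text
phi -115.3 r 0.0422
at [-0.149   0.0396  0.0544] F [-1.  -2.4  3. ] z [-0.032  0.009 -0.999] w 0.0169 t 23.25
[{"tx": -0.14, "ty": -0.33, "tz": -1.04, "yaw": 0}, {"tx": -0.03, "ty": -0.07, "tz": -1.09, "yaw": 0}, {"tx": -0.03, "ty": 0.22, "tz": -1.07, "yaw": 0}, {"tx": -0.03, "ty": 0.49, "tz": -0.98, "yaw": 0}, {"tx": -0.02, "ty": 0.73, "tz": -0.82, "yaw": 0}, {"tx": -0.01, "ty": 0.91, "tz": -0.61, "yaw": 0}, {"tx": -0.01, "ty": 1.04, "tz": -0.35, "yaw": 0}, {"tx": 0.0, "ty": 1.09, "tz": -0.07, "yaw": 0}, {"tx": 0.01, "ty": 1.07, "tz": 0.22, "yaw": 0}, {"tx": 0.02, "ty": 0.98, "tz": 0.49, "yaw": 0}, {"tx": 0.03, "ty": 0.82, "tz": 0.73, "yaw": 0}, {"tx": 0.03, "ty": 0.61, "tz": 0.91, "yaw": 0}]
```

>>> {"name": "carry_out", "arguments": {"rows": [{"tx":-0.05,"ty":-0.33,"tz":-1.04,"yaw":0},{"tx":-0.03,"ty":-0.07,"tz":-1.09,"yaw":0},{"tx":-0.03,"ty":0.22,"tz":-1.07,"yaw":0},{"tx":-0.03,"ty":0.49,"tz":-0.98,"yaw":0},{"tx":-0.02,"ty":0.73,"tz":-0.82,"yaw":0},{"tx":-0.01,"ty":0.91,"tz":-0.61,"yaw":0},{"tx":0,"ty":0,"tz":0,"yaw":0}]}}

```text
time_s: 23.95
position: [0.4265, -0.2585, 0.1119]
tool_rot: [[0.995, 0.096, -0.03], [0.096, -0.995, 0.002], [-0.03, -0.005, -1.0]]
ft_force: [1.5, -3.4, -3.2]
grip_width: 0.0172
```

Run:
```python
from h import *
crank(125,9,dz=.0025,dy=.0015,x=-.15)
save('scene','s12.png');im=save('top','t12.png')
# rough brown pixels in top view near the vise
h=cv2.cvtColor(im,cv2.COLOR_RGB2HSV);
for y in range(150,190,2): print(y,[tuple(int(k) for k in im[y,x]) for x in (370,376,382)])
print([np.round(proj('top',VW(x,0,.115)),1).tolist() for x in(.038,.046,.054)])
```

```text
phi -17.8 r 0.0413
at [-0.149   0.0141  0.1119] F [ 1.5 -3.4 -3.2] z [-0.03   0.002 -1.   ] w 0.0172 t 23.95
[{"tx": -0.1, "ty": 0.98, "tz": -0.26, "yaw": 0}, {"tx": 0.01, "ty": 1.01, "tz": 0.05, "yaw": 0}, {"tx": 0.02, "ty": 0.97, "tz": 0.29, "yaw": 0}, {"tx": 0.02, "ty": 0.87, "tz": 0.52, "yaw": 0}, {"tx": 0.03, "ty": 0.73, "tz": 0.71, "yaw": 0}, {"tx": 0.03, "ty": 0.53, "tz": 0.86, "yaw": 0}, {"tx": 0.03, "ty": 0.31, "tz": 0.97, "yaw": 0}, {"tx": 0.03, "ty": 0.07, "tz": 1.01, "yaw": 0}, {"tx": 0.03, "ty": -0.18, "tz": 1.0, "yaw": 0}]
150 [(114, 150, 229), (65, 133, 234), (55, 132, 233)]
152 [(57, 138, 236), (57, 134, 234), (56, 133, 232)]
154 [(58, 136, 234), (59, 133, 233), (58, 134, 233)]
156 [(58, 135, 234), (55, 133, 233), (56, 133, 234)]
158 [(58, 135, 235), (73, 132, 228), (139, 168, 228)]
160 [(165, 189, 227), (203, 211, 218), (213, 203, 192)]
162 [(177, 167, 159), (164, 138, 115), (158, 130, 103)]
164 [(174, 140, 109), (162, 131, 102), (150, 120, 95)]
166 [(194, 161, 133), (121, 107, 100), (153, 158, 160)]
168 [(173, 182, 185), (174, 186, 190), (180, 197, 220)]
170 [(149, 167, 212), (78, 131, 224), (63, 136, 235)]
172 [(56, 137, 237), (57, 138, 237), (57, 137, 236)]
174 [(60, 138, 237), (59, 139, 237), (56, 138, 236)]
176 [(61, 139, 238), (60, 138, 237), (62, 140, 237)]
178 [(60, 139, 237), (61, 140, 237), (59, 140, 238)]
180 [(60, 141, 240), (56, 135, 237), (53, 122, 227)]
182 [(55, 114, 214), (73, 96, 150), (64, 77, 108)]
184 [(179, 190, 193), (112, 120, 129), (64, 81, 112)]
186 [(237, 242, 243), (96, 117, 161), (66, 98, 163)]
188 [(233, 240, 241), (96, 131, 209), (70, 97, 149)]
[[377.9, 164.8], [377.5, 162.2], [377.2, 159.6]]
```

>>> {"name": "carry_out", "arguments": {"rows": [{"tx":-0.03,"ty":0.98,"tz":-0.26,"yaw":0},{"tx":0.01,"ty":1.01,"tz":0.05,"yaw":0},{"tx":0.02,"ty":0.97,"tz":0.29,"yaw":0},{"tx":0.02,"ty":0.87,"tz":0.52,"yaw":0},{"tx":0.03,"ty":0.73,"tz":0.71,"yaw":0},{"tx":0,"ty":0,"tz":0,"yaw":0}]}}

```text
time_s: 24.65
position: [0.4311, -0.3029, 0.0992]
tool_rot: [[0.995, 0.096, -0.029], [0.096, -0.995, 0.008], [-0.029, -0.011, -1.0]]
ft_force: [3.3, -0.7, -3.8]
grip_width: 0.017
```

Run:
```python
from h import *
crank(110,10,dz=.0025,dy=.0015,x=-.15)
```

```text
phi 50.2 r 0.0417
at [-0.149  -0.0305  0.0992] F [ 3.3 -0.7 -3.8] z [-0.029  0.008 -1.   ] w 0.017 t 24.65
[{"tx": -0.08, "ty": 0.49, "tz": 0.64, "yaw": 0}, {"tx": 0.02, "ty": 0.33, "tz": 0.74, "yaw": 0}, {"tx": 0.02, "ty": 0.18, "tz": 0.78, "yaw": 0}, {"tx": 0.02, "ty": 0.03, "tz": 0.8, "yaw": 0}, {"tx": 0.02, "ty": -0.13, "tz": 0.79, "yaw": 0}, {"tx": 0.02, "ty": -0.28, "tz": 0.76, "yaw": 0}, {"tx": 0.02, "ty": -0.42, "tz": 0.69, "yaw": 0}, {"tx": 0.01, "ty": -0.54, "tz": 0.6, "yaw": 0}, {"tx": 0.01, "ty": -0.64, "tz": 0.48, "yaw": 0}, {"tx": 0.0, "ty": -0.72, "tz": 0.35, "yaw": 0}]
```

Phi is about 770°, with contact expected near 792°. I go on in small steps and watch the force.

>>> {"name": "carry_out", "arguments": {"rows": [{"tx":0,"ty":0.49,"tz":0.64,"yaw":0},{"tx":0.02,"ty":0.33,"tz":0.74,"yaw":0},{"tx":0.02,"ty":0.18,"tz":0.78,"yaw":0}]}}

```text
time_s: 24.95
position: [0.4322, -0.3128, 0.0768]
tool_rot: [[0.995, 0.096, -0.028], [0.096, -0.995, 0.008], [-0.028, -0.011, -1.0]]
ft_force: [2.1, 4.1, 8.4]
grip_width: 0.017
```

>>> {"name": "carry_out", "arguments": {"rows": [{"tx":0.02,"ty":0.03,"tz":0.8,"yaw":0},{"tx":0.02,"ty":-0.13,"tz":0.79,"yaw":0}]}}

```text
time_s: 25.15
position: [0.4322, -0.3119, 0.0614]
tool_rot: [[0.995, 0.096, -0.028], [0.096, -0.995, 0.007], [-0.027, -0.01, -1.0]]
ft_force: [-2.3, 5.5, 22.7]
grip_width: 0.0168
```

Run:
```python
from h import *
crank(60,6,dz=.0025,dy=.0015,x=-.15)
```

```text
phi 105.2 r 0.0425
at [-0.1488 -0.0396  0.0614] F [-2.3  5.5 22.7] z [-0.028  0.007 -1.   ] w 0.0168 t 25.15
[{"tx": -0.1, "ty": -0.3, "tz": 0.68, "yaw": 0}, {"tx": 0.01, "ty": -0.36, "tz": 0.64, "yaw": 0}, {"tx": 0.01, "ty": -0.47, "tz": 0.56, "yaw": 0}, {"tx": 0.01, "ty": -0.56, "tz": 0.47, "yaw": 0}, {"tx": 0.01, "ty": -0.63, "tz": 0.37, "yaw": 0}, {"tx": 0.0, "ty": -0.69, "tz": 0.26, "yaw": 0}]
```

>>> {"name": "carry_out", "arguments": {"rows": [{"tx":0,"ty":-0.25,"tz":0.68,"yaw":0},{"tx":0.01,"ty":-0.36,"tz":0.6,"yaw":0}]}}

```text
time_s: 25.35
position: [0.432, -0.3082, 0.0517]
tool_rot: [[0.995, 0.097, -0.025], [0.097, -0.995, -0.001], [-0.025, -0.002, -1.0]]
ft_force: [-8.4, -2.4, 31.0]
grip_width: 0.017
```

Run:
```python
from h import *
crank(30,3,dz=.0025,dy=.0015)
```

```text
phi 119.1 r 0.0428
at [-0.1487 -0.0359  0.0517] F [-8.4 -2.4 31. ] z [-0.025 -0.001 -1.   ] w 0.017 t 25.35
[{"tx": 0.01, "ty": -0.48, "tz": 0.57, "yaw": 0}, {"tx": 0.01, "ty": -0.51, "tz": 0.53, "yaw": 0}, {"tx": 0.01, "ty": -0.59, "tz": 0.43, "yaw": 0}]
```

>>> {"name": "carry_out", "arguments": {"rows": [{"tx":0,"ty":-0.5,"tz":0.6,"yaw":0},{"tx":0,"ty":-0.4,"tz":0.4,"yaw":0}]}}

```text
time_s: 25.55
position: [0.4318, -0.3054, 0.0472]
tool_rot: [[0.995, 0.099, -0.02], [0.099, -0.995, -0.018], [-0.021, 0.016, -1.0]]
ft_force: [-10.8, -6.2, 34.4]
grip_width: 0.0168
```

>>> {"name": "carry_out", "arguments": {"jaw": -0.5, "rows": [{"tx":0,"ty":0,"tz":0,"yaw":0},{"tx":0,"ty":0,"tz":0,"yaw":0},{"tx":0,"ty":0,"tz":0,"yaw":0},{"tx":0,"ty":0,"tz":-1,"yaw":0},{"tx":0,"ty":0,"tz":-4,"yaw":0},{"tx":0,"ty":0,"tz":-4,"yaw":0},{"tx":0,"ty":0,"tz":-4,"yaw":0},{"tx":0,"ty":0,"tz":-4,"yaw":0},{"tx":0,"ty":0,"tz":0,"yaw":0}]}}

```text
time_s: 26.45
position: [0.4342, -0.3027, 0.224]
tool_rot: [[0.995, 0.1, -0.023], [0.1, -0.995, -0.02], [-0.025, 0.018, -1.0]]
ft_force: [1.0, -0.2, -0.7]
grip_width: 0.0638
```

Run:
```python
from h import *
s=env.observe();print(inv(s['position']),s['grip_width'],s['ft_force'],s['time_s'])
plan(VW(-.06,0,.25),None)
im=save('top','t13.png')
for y in range(156,174,1): print(y,[tuple(int(k) for k in im[y,x]) for x in (366,376,386)])
```

```text
[-0.14587257 -0.03062079  0.22401673] 0.0638214288419386 [ 0.96220835 -0.21052956 -0.72050673] 26.45
a0 -84.2 turn 0 n 3
[{"tx": 2.86, "ty": -1.03, "tz": -0.87, "yaw": -0.0}, {"tx": 2.86, "ty": -1.03, "tz": -0.87, "yaw": -0.0}, {"tx": 2.86, "ty": -1.03, "tz": -0.87, "yaw": -0.0}]
156 [(59, 137, 236), (56, 133, 233), (55, 133, 235)]
157 [(57, 136, 236), (59, 135, 235), (90, 143, 232)]
158 [(55, 136, 237), (68, 129, 230), (136, 154, 205)]
159 [(68, 136, 235), (118, 132, 193), (166, 150, 149)]
160 [(128, 154, 224), (166, 149, 147), (180, 147, 117)]
161 [(187, 182, 197), (175, 146, 118), (179, 145, 113)]
162 [(192, 170, 151), (170, 138, 109), (171, 139, 108)]
163 [(172, 140, 112), (161, 130, 102), (158, 128, 102)]
164 [(165, 133, 103), (146, 118, 95), (128, 115, 108)]
165 [(155, 124, 98), (122, 107, 96), (157, 165, 168)]
166 [(131, 109, 92), (153, 160, 162), (193, 205, 210)]
167 [(133, 133, 133), (200, 213, 217), (147, 164, 201)]
168 [(181, 191, 196), (177, 192, 217), (77, 129, 221)]
169 [(196, 210, 225), (106, 145, 224), (57, 134, 235)]
170 [(139, 167, 226), (60, 134, 234), (59, 138, 237)]
171 [(72, 137, 234), (55, 137, 236), (59, 138, 236)]
172 [(56, 136, 237), (61, 139, 237), (62, 138, 237)]
173 [(58, 138, 238), (61, 140, 237), (58, 137, 236)]
```

>>> {"name": "carry_out", "arguments": {"rows": [{"tx":2.86,"ty":-1.03,"tz":-0.87,"yaw":0},{"tx":2.86,"ty":-1.03,"tz":-0.87,"yaw":0},{"tx":2.86,"ty":-1.03,"tz":-0.87,"yaw":0},{"tx":0,"ty":0,"tz":0,"yaw":0}]}}

```text
time_s: 26.9
position: [0.5172, -0.2593, 0.2402]
tool_rot: [[0.995, 0.099, -0.034], [0.098, -0.995, -0.009], [-0.035, 0.006, -0.999]]
ft_force: [-1.1, 0.0, -0.3]
grip_width: 0.0642
```

Run:
```python
from h import *
p=env.camera_params('wrist');im=save('wrist','w14.png')
h=cv2.cvtColor(im,cv2.COLOR_RGB2HSV)
q=np.array([proj('wrist',VW(.046,y,z),p) for y in(-.05,.05) for z in(.115,.085)]);print(q.round())
M=cv2.inRange(h,(6,50,40),(22,255,230));B=np.zeros_like(M);u0,u1=int(q[:,0].min())-15,int(q[:,0].max())+15;v0,v1=max(0,int(q[:,1].min())-25),int(q[:,1].max())+25
B[v0:v1,u0:u1]=M[v0:v1,u0:u1]
c=max(cv2.findContours(B,0,2)[0],key=cv2.contourArea);print(cv2.contourArea(c))
P=np.array([inv(onplane('wrist',u,v,.114,p))[:2] for u,v in c[:,0]],np.float32)*1000;r=cv2.minAreaRect(P);print(r)
print(P.min(0),P.max(0))
```

```text
[[386.  71.]
 [379.  73.]
 [263.  71.]
 [269.  73.]]
2206.0
((46.028587341308594, -1.8862991333007812), (42.985939025878906, 103.11902618408203), 0.20488062500953674)
[ 24.357254 -53.43621 ] [67.33719 49.73753]
```

```bash
python3 -c "
from rig import env
print(env.close_job())"
```

```text
the job is handed in; nothing more can be done
None
```

The marble blank is standing on its smooth long edge in the blue vise, rough edge up, and the jaws are clamped on it. I handed the job in at about 27 s of the 72 s allowed; no verdict was reported.

I laid the blank in the vee cradle at 45°, squeezed it upright between the fingers, set it on the vise bed and wound the crank from about 133° to about 848°. That is roughly 50° past where the jaws met the blank. I then moved the arm clear.

**What the last checks showed:**
- **Clamping:** the force needed at the crank rose from about 4 N to about 34 N. The actual jaw force could not be measured.
- **Position:** in the last top view the rough edge lies between and parallel to both jaw plates. In the last wrist image its middle is about 2 mm from the jaws' middle.
- **Robot:** the gripper is empty and nothing is touching it.

**Uncertain or disagreeing:**
- **Final height and tilt:** I did not measure either directly. The height rests on touching the bed at TCP height 115 mm.
- **Last wrist outline:** it came out 43 mm wide instead of 16 mm, so it had picked up other brown or yellow pixels. Only its length and centre are usable.
- **Blank's height in the gripper:** the camera estimate was unreliable, so I relied on contact force.
- **Tool tilt:** the tool drifted up to about 3° from vertical during the moves.
- **Other objects:** I did not check the other objects at the end. I noticed no contact with them.

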